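Set out two lidded tea cups on the office desk

TASK

Lay out the washed tea things on the desk: first stand the green cup upright in the middle of the green coaster and the blue cup in the middle of the blue coaster; only when both cups stand there hang the steel strainer in the green cup; and last put on both lids, the green lid on the strainer in the green cup and the blue lid on the blue cup, each with its plug fully home and lying level. Set everything down gently without dropping or tipping over anything, and leave the phone and the wire puzzle where they are.

Things in the scene. Friction and masses are not known exactly. Their poses are not given: they have to be found in the camera images.
- green_coaster: Round flat green coaster, fixed to the desk, 96 mm in diameter, 4 mm thick. Origin: centre of its underside, on the desk; z up. The green cup's place.
- blue_coaster: Round flat dark blue coaster, fixed to the desk, 96 mm in diameter, 4 mm thick. Origin: centre of its underside, on the desk; z up. The blue cup's place.
- green_cup: Loose green tea cup, straight-sided, no handle, 62 mm outside diameter, 70 mm high, wall 4 mm (54 mm inside), 0.22 kg, open at the top, standing upright at the start. Origin: centre of its underside; z up its axis.
- blue_cup: Loose dark blue tea cup, straight-sided, no handle, 62 mm outside diameter, 70 mm high, wall 4 mm (54 mm inside), 0.22 kg, open at the top, standing upright at the start. Origin: centre of its underside; z up its axis.
- strainer: Loose steel tea strainer, upright, 66 mm tall, 0.08 kg: a basket 45 mm deep and 45 mm wide, a flange 62 mm wide (45 to 48 mm up), above it a collar to grip, 50 mm outside, 44 mm inside (48 to 66 mm up). Origin: centre of its underside; z up. Hung in the cup, the flange lies on the rim, its origin 25 mm above the cup's, and the collar takes the green lid.
- green_lid: Loose round green lid, right way up, 0.08 kg. From its underside up: a tapered plug 37 mm wide (30 mm at its foot) and 6 mm deep, a disc 66 mm wide (6 to 11 mm up), a pale wooden cylindrical knob 20 mm wide (11 to 34 mm up). Origin: centre of the plug's underside; z up. Home, its disc lies on the strainer's collar, its origin 60 mm above the strainer's.
- blue_lid: Loose round dark blue lid, right way up, 0.08 kg. From its underside up: a tapered plug 46 mm wide (39 mm at its foot) and 6 mm deep, a disc 66 mm wide (6 to 11 mm up), a pale wooden cylindrical knob 20 mm wide (11 to 34 mm up). Origin: centre of the plug's underside; z up. Home, its disc lies on the blue cup's rim, its origin 64 mm above the cup's.
- phone: Bystander: a black phone lying on the far part of the desk, 72 x 150 x 9 mm, loose, its length along its y axis. Origin: centre of its underside. Leave alone.
- wire_puzzle: Bystander: a steel wire puzzle, a U of 8 mm wire with a crossing bar tipped with two orange balls, about 70 x 140 x 16 mm, loose, lying on the far part of the desk, the bar along its y axis. Origin: near its middle, at desk height. Leave alone.
Things that resemble listed ones, but are neither listed nor needed, are in the scene too. What is shaped like the green_lid but orange is not meant.

How it is judged:
On the way, in this order (a step that is already met when the one before it is completed fails the run):
1. both cups stand upright, each on the coaster of its colour (horizontal distance between green_cup and green_coaster below 0.016 m and z of green_cup in the frame of green_coaster between 0.001 and 0.007 m and angle between each of green_cup, blue_cup's own z axis and vertical below 0.1 rad and horizontal distance between blue_cup and blue_coaster below 0.016 m and z of blue_cup in the frame of blue_coaster between 0.001 and 0.007 m), for 0.2 s.
2. the strainer hangs in the green cup, its flange on the rim, and the blue lid is not yet on (all of step 1 and horizontal distance between strainer and green_cup below 0.008 m and z of strainer in the frame of green_cup between 0.021 and 0.029 m and angle between strainer's own z axis and vertical below 0.1 rad and horizontal distance between blue_lid and blue_cup above 0.03 m), for 0.2 s.
3. both lids are on, the green one on the strainer and the blue one on the blue cup (all of step 1 and horizontal distance between strainer and green_cup below 0.008 m and z of strainer in the frame of green_cup between 0.021 and 0.029 m and angle between each of strainer, green_lid, blue_lid's own z axis and vertical below 0.1 rad and horizontal distance between green_lid and strainer below 0.008 m and z of green_lid in the frame of strainer between 0.056 and 0.064 m and horizontal distance between blue_lid and blue_cup below 0.008 m and z of blue_lid in the frame of blue_cup between 0.06 and 0.068 m), for 0.2 s.
At the end, for the whole second after the job is handed in: Cups upright on the coasters of their colour (centres within 16 mm); strainer in the green cup, green lid in the strainer, blue lid in the blue cup, each within 8 mm of centre and 4 mm of fully home; nothing leans over 0.1 rad; all released and at rest (all of step 3 and linear speed of each of green_cup, blue_cup, green_lid, blue_lid, strainer below 0.02 m/s); the robot touches nothing.
It fails at once if the phone or the wire puzzle is moved by more than 20 mm (distance of any of phone, wire_puzzle from where it was at the start of the episode above 0.02 m).
It fails at once if a cup, the strainer or a lid is tipped by more than 0.7 rad (angle between any of green_cup, blue_cup, green_lid, blue_lid, strainer's own z axis and vertical above 0.7 rad).
It fails at once if a cup, the strainer or a lid is dropped (moves faster than 0.65 m/s, a fall of about 20 mm, while out of the fingers) ((linear speed of green_cup above 0.65 m/s and contact force between green_cup and the fingers below 0.05 N) or (linear speed of blue_cup above 0.65 m/s and contact force between blue_cup and the fingers below 0.05 N) or (linear speed of green_lid above 0.65 m/s and contact force between green_lid and the fingers below 0.05 N) or (linear speed of blue_lid above 0.65 m/s and contact force between blue_lid and the fingers below 0.05 N) or (linear speed of strainer above 0.65 m/s and contact force between strainer and the fingers below 0.05 N)).
It also fails if it takes over 136 s, if anything falls off the work surface, if the arm or the gripper's body presses on something with over 40 N, if the wrist force passes 120 N, or if a joint passes its speed limit or range.

ROBOT

A 7-joint arm with a two-finger parallel gripper is mounted at the origin on the work surface. World frame = base frame: x ahead of the robot, y to its left, z up, the work surface at z = 0. Lengths are in m, angles in rad, forces in N, time in s.
With the tool pointing down it reaches from about 0.35 to 0.9 m from the base axis. Payload 8.1 kg.
Tool frame: the origin (TCP) lies midway between the tips of the shut fingers; the grasp point (between the pads) lies 19 mm behind it; z points along the fingers, y is the direction in which the jaws open and shut (so a half turn about z gives the same grasp; the last joint's range is limited). The gripper opens to 85 mm and grips with 20 to 120 N. Pads are 22 mm wide; open, the fingers measure 114 mm over their backs; the gripper's body (76 mm by 85 mm) begins 54 mm behind the grasp point. The pads swing forward as they close: fully open they stand 13 mm farther back than shut.
Start: joints at [1.154, 0.434, 0.025, 1.573, -0.012, 1.134, -0.075], TCP at [0.193, -0.595, 0.231] pointing down, gripper open.
Joint ranges: [-2.62, 2.62], [-0.44, 2.09], [-1.27, 1.32], [0.08, 2.57], [-1.32, 4.46], [0.12, 2], [-2.74, 2.74]. Speed limits (rad/s): [2.22, 2.22, 3.01, 3.01, 3.14, 3.14, 3.14].

INTERFACE

Orientations are given as a unit quaternion [w, x, y, z].
In Python, from rig import env gives the robot as it stands. The module is installed in compiled form; this text tells all that it offers.
- The arm moves only by the tool move_arm, never from a script. Its argument "rows" is a list of rows, each a list of 5 numbers: the shift along the tool's x, y, z in m, then the turn about the tool's z in degrees, then the finger opening in m, from 0 to 0.0854. In form: [[tx, ty, tz, turn, hand], ...]. A call has 1 to 5 rows; each row shifts and turns the commanded pose from where the row before left it, along the tool's axes as they then stand; what a row does not reach is not made up. A row lasts 1/10 s, in which the tool goes at most 50 mm and 8.59 degrees, less where a joint would pass 70% of its speed; a pose out of reach is approached as far as the arm can. A call with a gripper value outside its range is refused whole. The fingers move at their own pace and stop on an object; "newtons" is the grip in N (left out, the last holds). Time passes only in rows, so rows that do not move let the fingers close. It gives the time, the measured TCP pose, the force and the opening at its end, in the units of the state.
- env.observe(): the state, without advancing time (a new reading comes with each control period).
- env.get_image(name): name is "scene" or "top" or "wrist"; returns a dict with "pixels" (400x640x3 uint8, blue, green, red), "z_map" (400x640 float32, m along the optical axis (not along the pixel's ray), 0 where there is no reading), "K" (3x3 intrinsics, pixels), "dist_coeffs" ([k1, k2, p1, p2, k3] as OpenCV has them; the pictures are not rectified), "eye" and "orientation" of the camera in the world; the wrist camera has in their place "mount" (4x4, takes a point from camera to tool coordinates, whose origin is the TCP and whose axes are the flange's). Camera axes: x right, y down, z forward; pixel columns grow to the right and rows downward; lengths in m; the calibration is good to about 2 mm. A picture is of the moment at which its call begins: read the wrist's pose just before it.
- env.sign_off(): hands the job in, once; it reports no verdict.
Trained networks look in a picture, given as the dict that the camera call returned (one of the last four; its "shot" number tells which), for a name from the list of things; names that differ only in an ending like _2 or _b are one class to them, and where a whole thing is asked for, a point or a joint stands for the part that bears it (a point fixed in the world has none). Each returns a list of dicts, best first, with "p" (0 to 1); they miss things now and then, are a little off and sometimes report something else, mostly with a low value. They report only what shows in the picture. A call takes as long as a camera call. They do not tell look-alikes from the thing itself.
- env.search_frame(picture, query): "point" ([x, y, z] in m, in world coordinates, good to about 4 mm: the middle of the surface that is visible of it).
- env.cut_out(picture, query): "mask" (400x640 bool, what is visible of it).
The state is a dict: "time": time; "qpos": joint angles; "joint_velocities": joint speeds; "joint_efforts": joint torques, N m; "position": TCP position; "tool_rot": TCP orientation; "wrist_force": force on the tool from outside, world axes, zero at the start; "torque": the same for the moment, N m; "width": opening from 0.0 (shut) to 1.0 (fully open).
Only numpy, scipy, OpenCV 4.12 (cv2) and the standard library are available. Lean on these libraries where they do the work, as an engineer would, in place of code of your own. Each camera call takes 0.05 s, during which the arm holds its last target.

## Working session

There is one attempt and no reset: what is moved stays moved. The work goes in short steps, Python scripts to look and compute and a tool call to move; the robot and the scene stay as the last step left them, time stands still between calls to the robot, and variables do not carry over. Pictures are saved under pics/ and viewed, and the job is handed in when it is done.

Besides the shell and the picture viewer there is one more tool, called after "Call:" as name(argument=value, ...), one argument or row to a line, values as JSON. move_arm: Moves the arm, as the interface text tells. Its arguments: {"type":"object","properties":{"rows":{"type":"array"},"newtons":{"type":"number"}},"required":["rows"]}

```bash
mkdir -p pics; ls; python3 - <<'E'
from rig import env
import cv2
s=env.observe()
for k,v in s.items(): print(k,v)
for n in ["scene","top"]:
    p=env.get_image(n); cv2.imwrite(f"pics/{n}0.png",p["pixels"]); print(n,p["eye"],p["orientation"],p["K"],p["dist_coeffs"],p["shot"])
E
```

```text
pics
time 0.0
qpos [ 1.15438224  0.43524405  0.025016    1.57408245 -0.01160881  1.13402401
 -0.07508841]
joint_velocities [-1.53072221e-03 -4.23465041e-06  7.83160439e-04  6.99047943e-04
 -1.25610587e-03  7.63245510e-04 -5.66305738e-06]
joint_efforts [ 3.68076298e-04 -6.70465136e+01  1.02495410e+00 -3.16218030e+01
  1.53983175e-02  1.24855083e-02  9.48036359e-06]
position [ 0.19269885 -0.59401935  0.23051906]
tool_rot [-7.80399755e-04  9.87722881e-01  1.56214151e-01 -2.02623567e-04]
wrist_force [0.30663684 0.1285713  0.22534192]
torque [ 0.01257644  0.01513911 -0.03512536]
width 0.9990901994190279
scene [ 1.12500555 -0.34606495  0.92194897] [-0.28138204  0.82103948  0.47141803 -0.15647157] [[498.14872244   0.         322.31720501]
 [  0.         498.14872244 195.11911375]
 [  0.           0.           1.        ]] [-0.15112431  0.          0.          0.          0.        ] 1
top [ 0.39244916 -0.00618914  0.93562208] [-0.06068062  0.71170459 -0.69867966  0.0405114 ] [[428.94621211   0.         325.68359124]
 [  0.         428.94621211 198.95861184]
 [  0.           0.           1.        ]] [-0.0328762  0.         0.         0.         0.       ] 2
```

View pics/scene0.png

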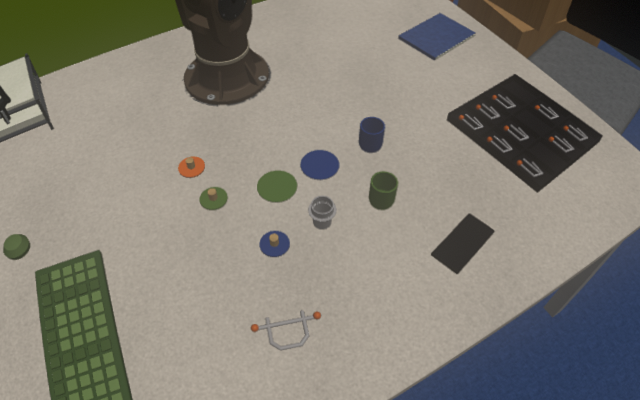

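View pics/top0.png

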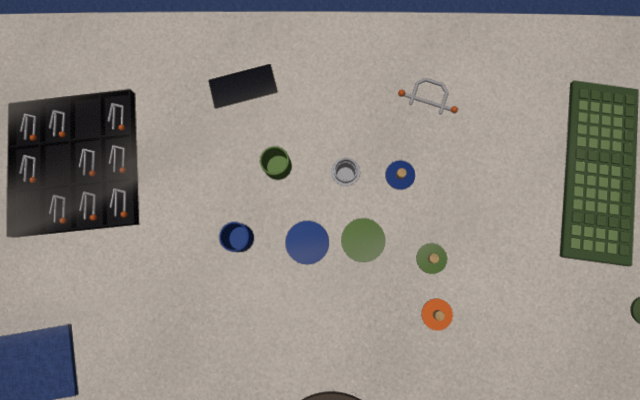

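The top picture shows the green cup at (276,163) and the blue cup at (236,237). The strainer is at (346,172), the blue lid at (401,174), the green lid at (432,258) and the orange decoy lid at (437,314). The blue coaster is at (307,242) and the green coaster at (363,240). Next I'll measure positions.

```bash
cat > h.py <<'E'
from rig import env
import numpy as np, cv2
from scipy.spatial.transform import Rotation as R
from scipy.optimize import least_squares
def q2R(q): return R.from_quat([q[1],q[2],q[3],q[0]]).as_matrix()
def pose(p, st=None):
    if "eye" in p: return q2R(p["orientation"]), np.array(p["eye"])
    M=np.array(p["mount"]); Rt=q2R(st["tool_rot"]); 
    return Rt@M[:3,:3], Rt@M[:3,3]+np.array(st["position"])
def cloud(p, st=None):
    Rw,t=pose(p,st)
    h,w=p["z_map"].shape
    u,v=np.meshgrid(np.arange(w),np.arange(h))
    n=cv2.undistortPoints(np.stack([u.ravel(),v.ravel()],1).astype(np.float64).reshape(-1,1,2),p["K"],np.array(p["dist_coeffs"])).reshape(-1,2)
    z=p["z_map"].ravel()
    c=np.c_[n*z[:,None],z]
    return (c@Rw.T+t).reshape(h,w,3)
def raypl(p,uv,zp,st=None):
    Rw,t=pose(p,st)
    n=cv2.undistortPoints(np.array(uv,float).reshape(-1,1,2),p["K"],np.array(p["dist_coeffs"])).reshape(-1,2)
    d=np.c_[n,np.ones(len(n))]@Rw.T
    return t+d*((zp-t[2])/d[:,2])[:,None]
def circ(xy,r=None):
    if r is None:
        f=lambda a: np.hypot(xy[:,0]-a[0],xy[:,1]-a[1])-a[2]; x0=[*xy.mean(0),.03]
    else:
        f=lambda a: np.hypot(xy[:,0]-a[0],xy[:,1]-a[1])-r; x0=xy.mean(0)
    s=least_squares(f,x0,loss="soft_l1",f_scale=.001); return s.x
def proj(p,X,st=None):
    Rw,t=pose(p,st)
    c=(np.atleast_2d(X)-t)@Rw
    return cv2.projectPoints(c.reshape(-1,1,3),np.zeros(3),np.zeros(3),p["K"],np.array(p["dist_coeffs"]))[0].reshape(-1,2)
E
cat > meas.py <<'E'
from h import *
names=["green_coaster","blue_coaster","green_cup","blue_cup","strainer","green_lid","blue_lid"]
for n in ["top","scene"]:
    p=env.get_image(n); C=cloud(p)
    print(n,"desk z", np.nanmedian(C[230:300,200:260,2]))
    for q in names:
        for d in env.cut_out(p,q)[:3]:
            m=d["mask"]&(p["z_map"]>0)
            P=C[m]; zt=np.percentile(P[:,2],98)
            vs,us=np.nonzero(d["mask"])
            print(q,round(d["p"],2),"px",us.mean().round(),vs.mean().round(),"n",m.sum(),"med",np.median(P,0).round(4),"ztop",zt.round(4), "bbox c",((P[:,:2].min(0)+P[:,:2].max(0))/2).round(4), (np.ptp(P[:,:2],axis=0)).round(3), "medBGR",np.median(p["pixels"][d["mask"]],0))
E
python3 meas.py
```

```text
top desk z -0.0008952401560661238
green_coaster 0.75 px 363.0 239.0 n 1532 med [ 0.4395 -0.0603  0.0025] ztop 0.0059 bbox c [ 0.4399 -0.0597] [0.093 0.093] medBGR [ 78. 118. 101.]
blue_coaster 0.73 px 307.0 242.0 n 1509 med [0.4322 0.0609 0.0026] ztop 0.0058 bbox c [0.4333 0.0616] [0.094 0.094] medBGR [121.  75.  60.]
green_cup 0.88 px 275.0 162.0 n 801 med [0.6033 0.1323 0.0275] ztop 0.0703 bbox c [0.5986 0.129 ] [0.063 0.06 ] medBGR [49. 84. 70.]
blue_cup 0.86 px 236.0 236.0 n 859 med [0.4396 0.2133 0.0264] ztop 0.0703 bbox c [0.4414 0.2059] [0.067 0.062] medBGR [98. 57. 42.]
strainer 0.86 px 345.0 171.0 n 678 med [ 0.586  -0.0194  0.0447] ztop 0.0664 bbox c [ 0.5844 -0.0175] [0.067 0.063] medBGR [142. 142. 145.]
green_lid 0.8 px 437.0 314.0 n 766 med [ 0.2876 -0.2152  0.0096] ztop 0.0334 bbox c [ 0.2859 -0.2169] [0.066 0.064] medBGR [ 46.  96. 185.]
green_lid 0.72 px 432.0 258.0 n 712 med [ 0.4022 -0.2054  0.0096] ztop 0.0339 bbox c [ 0.4016 -0.2064] [0.062 0.062] medBGR [ 69. 110.  93.]
blue_lid 0.87 px 400.0 175.0 n 684 med [ 0.5812 -0.138   0.0098] ztop 0.034 bbox c [ 0.5835 -0
[... 626 characters left out ...]
57.]
strainer 0.92 px 322.0 212.0 n 684 med [ 0.5864 -0.0205  0.0472] ztop 0.0663 bbox c [ 0.5702 -0.0206] [0.086 0.06 ] medBGR [92. 95. 98.]
green_lid 0.98 px 191.0 167.0 n 428 med [ 0.2944 -0.2178  0.0114] ztop 0.0352 bbox c [ 0.2897 -0.2167] [0.064 0.062] medBGR [ 55.  96. 178.]
green_lid 0.84 px 213.0 198.0 n 539 med [ 0.4099 -0.2078  0.0106] ztop 0.0343 bbox c [ 0.4002 -0.2056] [0.077 0.067] medBGR [ 63. 103.  87.]
blue_lid 0.62 px 274.0 244.0 n 587 med [ 0.5899 -0.1437  0.0117] ztop 0.0347 bbox c [ 0.5865 -0.1415] [0.061 0.062] medBGR [104.  69.  61.]
blue_lid 0.62 px 322.0 212.0 n 695 med [ 0.5869 -0.0203  0.0471] ztop 0.0665 bbox c [ 0.5851 -0.0199] [0.056 0.061] medBGR [92. 95. 98.]
```

```bash
cat > meas2.py <<'E'
from h import *
G={"green_cup":(.599,.130,.064,.076,.031,None),"blue_cup":(.441,.206,.064,.076,.031,None),"strainer":(.585,-.019,.06,.072,.025,None),
"green_lid":(.401,-.206,.006,.018,.033,None),"blue_lid":(.585,-.14,.006,.018,.033,None),"gknob":(.401,-.206,.03,.04,.01,None),"bknob":(.585,-.14,.03,.04,.01,None),
"gcoast":(.4395,-.06,.002,.008,.048,None),"bcoast":(.433,.0617,.002,.008,.048,None)}
for n in ["top","scene"]:
    p=env.get_image(n); C=cloud(p).reshape(-1,3)
    for k,(x,y,a,b,r,_) in G.items():
        d=np.hypot(C[:,0]-x,C[:,1]-y)
        P=C[(d<r+.008)&(C[:,2]>a)&(C[:,2]<b)]
        if len(P)<8: print(n,k,len(P)); continue
        hull=cv2.convexHull(P[:,:2].astype(np.float32)).reshape(-1,2)
        (cx,cy),rr=cv2.minEnclosingCircle(hull)
        print(n,k,len(P),"mean",P.mean(0).round(4),"hullfit",circ(hull).round(4),"mec",round(cx,4),round(cy,4),round(rr,4))
E
python3 meas2.py
python3 - <<'E'
import sys; sys.path.insert(0,'.')
from h import *
p=env.get_image("top")["pixels"]
a=cv2.resize(p[130:350,200:480],None,fx=2.8,fy=2.7,interpolation=cv2.INTER_CUBIC); cv2.imwrite("pics/crop1.png",a)
E
```

```text
top green_cup 179 mean [0.5959 0.1288 0.068 ] hullfit [0.5975 0.1295 0.0301] mec 0.5982 0.13 0.0313
top blue_cup 189 mean [0.4382 0.2066 0.0682] hullfit [0.4383 0.2065 0.0305] mec 0.4383 0.2067 0.031
top strainer 117 mean [ 0.5815 -0.02    0.064 ] hullfit [ 0.581  -0.0195  0.0245] mec 0.5812 -0.0197 0.0253
top green_lid 663 mean [ 0.4029 -0.206   0.0096] hullfit [ 0.403  -0.2066  0.0327] mec 0.403 -0.2068 0.0333
top blue_lid 590 mean [ 0.5823 -0.139   0.0097] hullfit [ 0.5834 -0.1393  0.032 ] mec 0.5841 -0.1397 0.033
top gknob 69 mean [ 0.4029 -0.2065  0.0327] hullfit [ 0.403  -0.2065  0.0094] mec 0.4027 -0.2064 0.01
top bknob 63 mean [ 0.5835 -0.1392  0.0328] hullfit [ 0.5834 -0.1391  0.0092] mec 0.5834 -0.1392 0.0098
top gcoast 960 mean [ 0.4405 -0.0598  0.0035] hullfit [ 0.4425 -0.0587  0.0498] mec 0.4362 -0.0608 0.0558
top bcoast 992 mean [0.4324 0.0621 0.0036] hullfit [0.4317 0.0607 0.0484] mec 0.4326 0.0608 0.0549
scene green_cup 186 mean [0.6016 0.1288 0.0683] hullfit [0.6004 0.1298 0.0314] mec 0.6 0.1284 0.033
scene blue_cup 152 mean [0.4413 0.2035 0.0689] hullfit [0.4404 0.2053 0.0306] mec 0.4401 0.2041 0.0327
scene strainer 147 mean [ 0.5843 -0.0205  0.0641] hullfit [ 0.5832 -0.0203  0.0251] mec 0.5837 -0.0198 0.0258
scene green_lid 427 mean [ 0.4088 -0.2086  0.0106] hullfit [ 0.405  -0.2077  0.0327] mec 0.4058 -0.2074 0.0344
scene blue_lid 537 mean [ 0.5876 -0.1415  0.0111] hullfit [ 0.5848 -0.1402  0.0327] mec 0.5821 -0.1408 0.0357
scene gknob 53 mean [ 0.4065 -0.2063  0.0335] hullfit [ 0.4069 -0.2062  0.0098] mec 0.407 -0.2065 0.0106
scene bknob 56 mean [ 0.5857 -0.1404  0.0335] hullfit [ 0.5849 -0.14    0.0094] mec 0.5853 -0.14 0.0104
scene gcoast 865 mean [ 0.4425 -0.0609  0.0041] hullfit [ 0.4386 -0.0586  0.0532] mec 0.4391 -0.0587 0.0547
scene bcoast 764 mean [0.4354 0.0594 0.0042] hullfit [0.432  0.0628 0.0536] mec 0.4323 0.0619 0.0554
```

View pics/crop1.png

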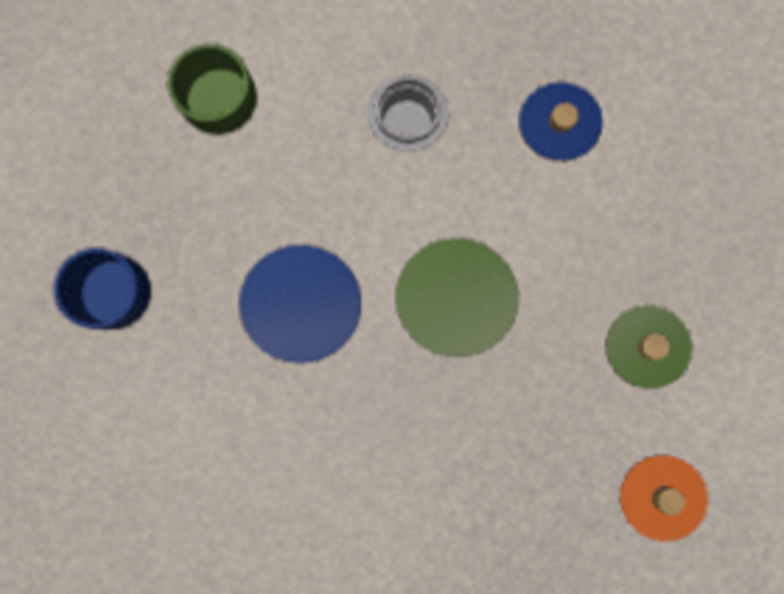

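Call:
move_arm(
  rows=[
    [0,0,0,8.5,0.085],
    [0,0,0,8.5,0.085],
    [0,0,0,0.97,0.085],
  ],
  newtons=30,
)

```text
time: 1.35
position: [0.193, -0.5945, 0.2313]
tool_rot: [0.0, 1.0, -0.001, -0.0]
wrist_force: [-0.4, -0.1, 0.1]
width: 0.995
```

In the crop, the green lid is at (648,346), and the orange look-alike at (664,497) is not the one wanted. There is only one of each of the other things, so the choices are clear. First reach: the green cup.

Call:
move_arm(
  rows=[
    [0.024,-0.0425,0,0,0.085],
    [0.024,-0.0425,0,0,0.085],
    [0.024,-0.0425,0,0,0.085],
    [0.024,-0.0425,0,0,0.085],
    [0.024,-0.0425,0,0,0.085],
  ],
)

```text
time: 1.85
position: [0.3136, -0.3803, 0.2316]
tool_rot: [0.0, 1.0, 0.002, 0.0]
wrist_force: [1.3, -0.2, 0.0]
width: 0.998
```

Call:
move_arm(
  rows=[
    [0.024,-0.0425,0,0,0.085],
    [0.024,-0.0425,0,0,0.085],
    [0.024,-0.0425,0,0,0.085],
    [0.024,-0.0425,0,0,0.085],
    [0.024,-0.0425,0,0,0.085],
  ],
)

```text
time: 2.35
position: [0.4336, -0.1677, 0.2317]
tool_rot: [0.0, 1.0, 0.002, 0.0]
wrist_force: [0.9, -0.8, -0.1]
width: 0.998
```

Call:
move_arm(
  rows=[
    [0.024,-0.0425,0,0,0.085],
    [0.024,-0.0425,0,0,0.085],
    [0.024,-0.0425,0,0,0.085],
    [0.024,-0.0425,0,0,0.085],
    [0.024,-0.0425,0,0,0.085],
  ],
)

```text
time: 2.85
position: [0.5537, 0.0447, 0.2316]
tool_rot: [0.0, 1.0, 0.002, 0.0]
wrist_force: [1.2, 0.6, -0.2]
width: 0.992
```

Call:
move_arm(
  rows=[
    [0.0235,-0.0425,0,0,0.085],
    [0.022,-0.0425,0,0,0.085],
    [0,0,0.04,0,0.085],
    [0,0,0,0,0.085],
  ],
)

```text
time: 3.25
position: [0.5958, 0.1287, 0.1868]
tool_rot: [0.001, 1.0, 0.003, -0.004]
wrist_force: [-0.4, -1.2, -0.9]
width: 0.995
```

```bash
cat > w.py <<'E'
from h import *
import sys
st=env.observe(); p=env.get_image("wrist"); cv2.imwrite("pics/"+sys.argv[1],p["pixels"])
print(np.round(st["position"],4),st["tool_rot"], st["width"])
q=sys.argv[2]
C=cloud(p,st)
for d in env.cut_out(p,q)[:3]:
    m=d["mask"]&(p["z_map"]>0); P=C[m]; vs,us=np.nonzero(d["mask"])
    print(q,round(d["p"],2),us.mean().round(),vs.mean().round(),m.sum(),"med",np.median(P,0).round(4),"zmax",np.percentile(P[:,2],98).round(4))
    for a,b in [map(float,x.split(",")) for x in sys.argv[3:]]:
        S=P[(P[:,2]>a)&(P[:,2]<b)]
        if len(S)>8:
            hull=cv2.convexHull(S[:,:2].astype(np.float32)).reshape(-1,2)
            print("  band",a,b,len(S),circ(hull).round(4),np.round(cv2.minEnclosingCircle(hull)[0],4))
E
python3 w.py w1.png green_cup 0.064,0.076
```

```text
[0.5958 0.1287 0.1868] [ 8.92016675e-04  9.99988069e-01  3.11898723e-03 -3.65219779e-03] 0.9954128096870599
green_cup 0.89 317.0 191.0 4908 med [0.5892 0.1318 0.0279] zmax 0.0703
  band 0.064 0.076 1207 [0.5974 0.1317 0.0303] [0.5972 0.1317]
```

View pics/w1.png

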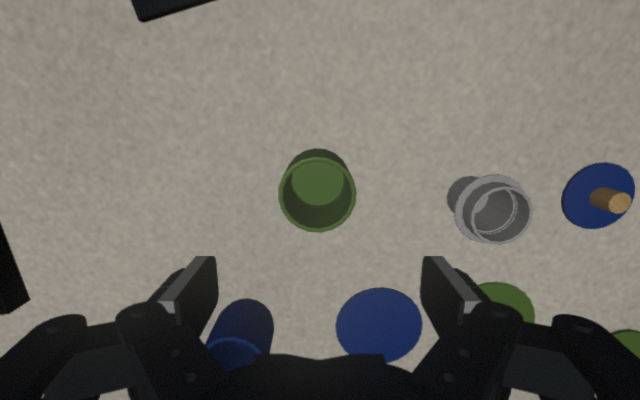

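The wrist view shows the green cup's rim at (317,193), centred between the fingers (215 and 425). Descending.

Call:
move_arm(
  rows=[
    [0.002,-0.002,0.04,0,0.085],
    [0,0,0.04,0,0.085],
    [0,0,0.04,0,0.085],
    [0,0,0.025,0,0.085],
    [0,0,0.012,0,0.085],
  ],
)

```text
time: 3.85
position: [0.6002, 0.1282, 0.0338]
tool_rot: [0.001, 1.0, -0.0, -0.0]
wrist_force: [-0.0, 0.6, 0.2]
width: 0.992
```

Call:
move_arm(
  rows=[
    [0,0,0,0,0.06],
    [0,0,0,0,0.05],
    [0,0,0,0,0.05],
    [0,0,0,0,0.05],
    [0,0,0,0,0.05],
  ],
  newtons=35,
)

```text
time: 4.35
position: [0.6018, 0.1302, 0.0363]
tool_rot: [-0.0, 1.0, -0.0, 0.002]
wrist_force: [-0.7, -0.9, 7.7]
width: 0.723
```

Call:
move_arm(
  rows=[
    [0,0,-0.01,0,0.05],
    [0,0,-0.035,0,0.05],
    [0,0,-0.04,0,0.05],
    [0,0,0,0,0.05],
  ],
)

```text
time: 4.75
position: [0.6036, 0.1315, 0.1256]
tool_rot: [-0.001, 1.0, 0.0, 0.005]
wrist_force: [0.8, 1.0, -1.5]
width: 0.723
```

Call:
move_arm(
  rows=[
    [-0.02,0.024,0,0,0.05],
    [-0.033,0.04,0,0,0.05],
    [-0.033,0.04,0,0,0.05],
    [-0.033,0.04,0,0,0.05],
    [-0.026,0.032,0,0,0.05],
  ],
)

```text
time: 5.25
position: [0.4564, -0.0437, 0.1193]
tool_rot: [0.0, 1.0, -0.0, -0.001]
wrist_force: [0.4, -0.9, -2.3]
width: 0.724
```

Call:
move_arm(
  rows=[
    [-0.012,0.014,0,0,0.05],
    [0,0,0,0,0.05],
    [0,0,0,0,0.05],
  ],
)

```text
time: 5.55
position: [0.4471, -0.0557, 0.1196]
tool_rot: [-0.0, 1.0, -0.0, 0.0]
wrist_force: [-0.9, -0.0, -1.9]
width: 0.722
```

```bash
python3 w.py w2.png green_cup 0.1,0.18; python3 - <<'E'
from h import *
for n in ["top","scene"]:
    p=env.get_image(n); cv2.imwrite(f"pics/{n}2.png",p["pixels"])
E
```

```text
[ 0.4471 -0.0557  0.1196] [-1.88097678e-05  9.99999863e-01 -3.10156715e-04  4.20917906e-04] 0.721804768517547
green_cup 0.85 319.0 283.0 21756 med [ 0.4324 -0.0542  0.1293] zmax 0.1536
  band 0.1 0.18 17118 [ 0.444  -0.0543  0.0304] [ 0.4434 -0.0542]
```

View pics/w2.png

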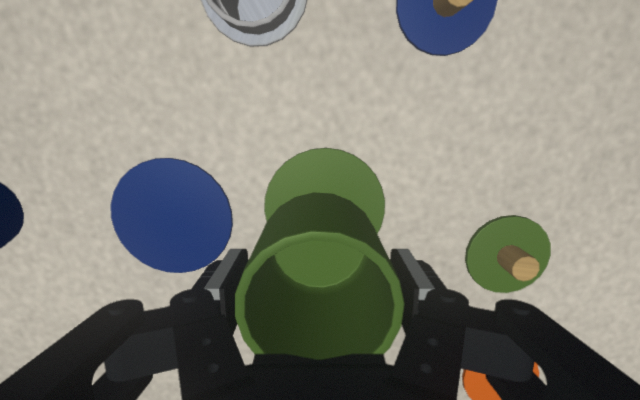

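View pics/scene2.png

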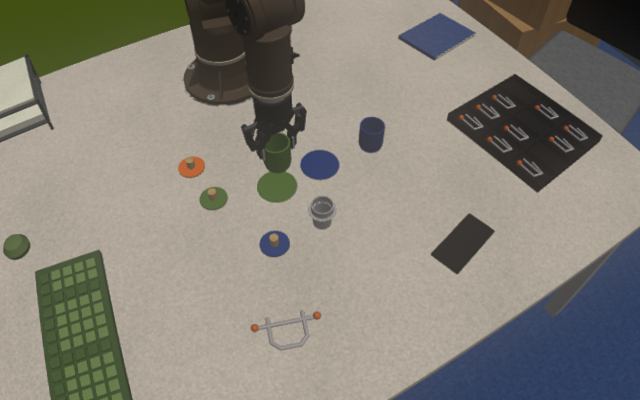

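The wrist view shows the cup held upright with its rim at (320,300); the scene view shows it hovering over the green coaster at (277,155). Lowering.

Call:
move_arm(
  rows=[
    [-0.003,0.005,0.025,0,0.05],
    [0,0,0.03,0,0.05],
    [0,0,0.015,0,0.05],
    [0,0,0.006,0,0.05],
    [0,0,0.001,0,0.05],
  ],
)

```text
time: 6.25
position: [0.4439, -0.06, 0.0418]
tool_rot: [-0.0, 1.0, 0.001, -0.001]
wrist_force: [0.3, -0.3, -1.9]
width: 0.723
```

Call:
move_arm(
  rows=[
    [0,0,0.001,0,0.05],
    [0,0,0,0,0.05],
  ],
)

```text
time: 6.45
position: [0.4446, -0.0606, 0.042]
tool_rot: [0.0, 1.0, 0.0, 0.001]
wrist_force: [-0.7, 0.6, -1.6]
width: 0.728
```

Call:
move_arm(
  rows=[
    [0,0,0.001,0,0.05],
    [0,0,0.001,0,0.05],
    [0,0,0,0,0.05],
  ],
)

```text
time: 6.75
position: [0.4444, -0.0607, 0.0402]
tool_rot: [0.0, 1.0, 0.0, 0.001]
wrist_force: [-3.4, 0.4, 9.0]
width: 0.719
```

Contact. Releasing and rising.

Call:
move_arm(
  rows=[
    [0,0,0,0,0.066],
    [0,0,0,0,0.075],
    [0,0,0,0,0.085],
    [0,0,0,0,0.085],
  ],
)

```text
time: 7.15
position: [0.444, -0.0607, 0.0393]
tool_rot: [0.0, 1.0, 0.0, 0.0]
wrist_force: [-0.3, -0.4, -0.6]
width: 0.995
```

Call:
move_arm(
  rows=[
    [0,0,-0.02,0,0.085],
    [0,0,-0.045,0,0.085],
    [0,0,-0.045,0,0.085],
    [0,-0.03,-0.02,0,0.085],
    [0,-0.045,0,0,0.085],
  ],
)

```text
time: 7.65
position: [0.4461, 0.013, 0.1724]
tool_rot: [0.0, 1.0, -0.003, 0.003]
wrist_force: [-0.2, 2.1, -0.2]
width: 0.994
```

Call:
move_arm(
  rows=[
    [-0.001,-0.045,0,0,0.085],
    [-0.001,-0.045,0,0,0.085],
    [-0.001,-0.045,0,0,0.085],
    [0,-0.045,0,0,0.085],
    [0,-0.012,0,0,0.085],
  ],
)

```text
time: 8.15
position: [0.44, 0.2118, 0.1696]
tool_rot: [-0.001, 1.0, 0.003, 0.0]
wrist_force: [0.3, -0.6, -0.2]
width: 0.995
```

Call:
move_arm(
  rows=[
    [0,0,0,0,0.085],
    [0,0,0,0,0.085],
  ],
)

```text
time: 8.35
position: [0.4408, 0.2052, 0.1689]
tool_rot: [0.001, 1.0, -0.0, -0.0]
wrist_force: [-0.1, -1.6, 0.3]
width: 0.993
```

```bash
python3 w.py w3.png blue_cup 0.064,0.076
```

```text
[0.4408 0.2052 0.1689] [ 5.67456350e-04  9.99999769e-01 -1.22956554e-04 -3.53002643e-04] 0.9927306609211962
blue_cup 0.86 317.0 203.0 5781 med [0.4286 0.2083 0.033 ] zmax 0.0704
  band 0.064 0.076 1494 [0.437  0.2085 0.0307] [0.4369 0.2084]
```

View pics/w3.png

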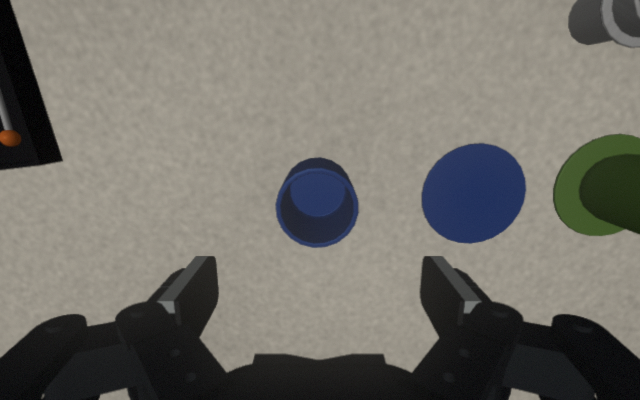

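The wrist view shows the blue cup's rim at (317,206), centred between the fingers, and the green cup standing on its coaster at right. Descending.

Call:
move_arm(
  rows=[
    [-0.003,-0.002,0.03,0,0.085],
    [0,0,0.04,0,0.085],
    [0,0,0.035,0,0.085],
    [0,0,0.02,0,0.085],
    [0,0,0.008,0,0.085],
  ],
)

```text
time: 8.95
position: [0.4371, 0.206, 0.0345]
tool_rot: [0.001, 1.0, -0.001, -0.001]
wrist_force: [-0.3, 0.3, 0.3]
width: 0.993
```

Call:
move_arm(
  rows=[
    [0,0,0,0,0.06],
    [0,0,0,0,0.05],
    [0,0,0,0,0.05],
    [0,0,0,0,0.05],
    [0,0,0,0,0.05],
  ],
)

```text
time: 9.45
position: [0.4387, 0.2084, 0.0373]
tool_rot: [-0.0, 1.0, -0.0, 0.001]
wrist_force: [-0.9, -1.1, 7.7]
width: 0.712
```

Call:
move_arm(
  rows=[
    [0,0,-0.01,0,0.05],
    [0,0,-0.03,0,0.05],
    [0,0,-0.03,0,0.05],
    [0,0.03,0,0,0.05],
    [0,0.04,0,0,0.05],
  ],
)

```text
time: 9.95
position: [0.4386, 0.14, 0.1081]
tool_rot: [-0.001, 1.0, 0.002, 0.002]
wrist_force: [1.5, -1.6, -3.3]
width: 0.715
```

Call:
move_arm(
  rows=[
    [-0.003,0.04,0,0,0.05],
    [0,0.025,0,0,0.05],
    [0,0.01,0,0,0.05],
    [0,0,0,0,0.05],
    [0,0,0,0,0.05],
  ],
)

```text
time: 10.45
position: [0.4352, 0.0646, 0.1067]
tool_rot: [-0.0, 1.0, 0.0, 0.0]
wrist_force: [0.5, -0.1, -2.0]
width: 0.709
```

```bash
python3 w.py w4.png blue_cup 0.08,0.18; python3 - <<'E'
from h import *
st=env.observe();p=env.get_image("wrist");C=cloud(p,st)
for q in ["blue_coaster","green_cup","green_coaster"]:
    for d in env.cut_out(p,q)[:2]:
        P=C[d["mask"]&(p["z_map"]>0)]; print(q,d["p"],np.median(P,0),P.min(0),P.max(0))
E
```

```text
[0.4352 0.0646 0.1067] [-4.19651266e-04  9.99999727e-01  4.63563746e-04  3.93472985e-04] 0.7094441590859213
blue_cup 0.65 318.0 279.0 22455 med [0.4226 0.0661 0.1163] zmax 0.1395
  band 0.08 0.18 18415 [0.4347 0.0662 0.0305] [0.4334 0.0665]
blue_coaster 0.9 [0.45452581 0.05955721 0.00359604] [ 0.41293401  0.01463583 -0.00199752] [0.47884006 0.11101947 0.09107637]
green_cup 0.59 [ 0.43888018 -0.06997477  0.05358576] [ 0.37174863 -0.15520028 -0.00163427] [ 0.47079302 -0.0271312   0.07575745]
green_coaster 0.57 [ 0.45587675 -0.03605448  0.00355897] [ 0.38968876 -0.10218313 -0.0018161 ] [ 0.4864174  -0.01010712  0.05160715]
```

View pics/w4.png

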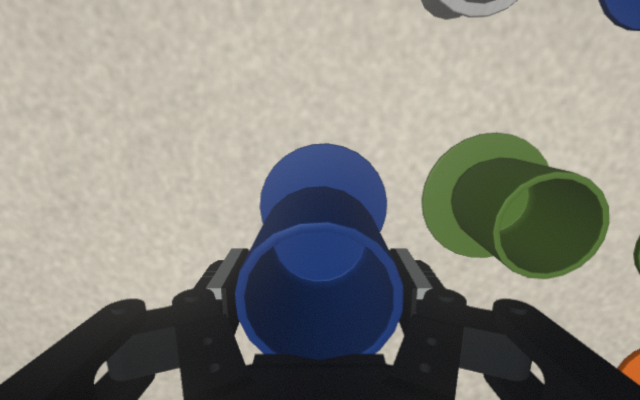

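The wrist view shows the blue cup held upright (rim at (320,290)) over the blue coaster. Lowering.

Call:
move_arm(
  rows=[
    [-0.001,0.003,0.02,0,0.05],
    [0,0,0.025,0,0.05],
    [0,0,0.012,0,0.05],
    [0,0,0.006,0,0.05],
    [0,0,0.002,0,0.05],
  ],
)

```text
time: 11.25
position: [0.4334, 0.0606, 0.0412]
tool_rot: [0.0, 1.0, 0.0, -0.001]
wrist_force: [-8.5, -1.4, 27.2]
width: 0.707
```

Call:
move_arm(
  rows=[
    [0,0,0.001,0,0.05],
    [0,0,0.001,0,0.05],
    [0,0,0,0,0.05],
  ],
)

```text
time: 11.55
position: [0.4335, 0.0606, 0.0412]
tool_rot: [0.001, 1.0, 0.0, 0.0]
wrist_force: [-11.3, -1.3, 30.1]
width: 0.709
```

Call:
move_arm(
  rows=[
    [0,0,-0.002,0,0.05],
    [0,0,-0.001,0,0.066],
    [0,0,0,0,0.075],
    [0,0,0,0,0.085],
    [0,0,0,0,0.085],
  ],
)

```text
time: 12.05
position: [0.434, 0.0603, 0.0423]
tool_rot: [-0.0, 1.0, -0.0, 0.0]
wrist_force: [-0.2, 0.3, -0.6]
width: 0.997
```

Call:
move_arm(
  rows=[
    [0,0,-0.02,0,0.085],
    [0,0,-0.045,0,0.085],
    [0,0,-0.045,0,0.085],
    [0.03,0.02,-0.02,0,0.085],
    [0.04,0.025,0,0,0.085],
  ],
)

```text
time: 12.55
position: [0.5057, 0.0162, 0.1762]
tool_rot: [-0.0, 1.0, 0.002, 0.003]
wrist_force: [1.5, -0.1, 0.6]
width: 0.994
```

Call:
move_arm(
  rows=[
    [0.035,0.02,0,0,0.085],
    [0.035,0.015,0,0,0.085],
    [0.01,0.002,0,0,0.085],
    [0,0,0,0,0.075],
    [0,0,0,0,0.075],
  ],
)

```text
time: 13.05
position: [0.5827, -0.0207, 0.1718]
tool_rot: [-0.0, 1.0, 0.001, -0.001]
wrist_force: [-0.8, 0.1, -0.3]
width: 0.88
```

```bash
python3 w.py w5.png strainer 0.06,0.072 0.04,0.051; python3 meas.py
```

```text
[ 0.5827 -0.0207  0.1718] [-2.57112423e-04  9.99999467e-01  5.68269035e-04 -8.22415161e-04] 0.8804541455486562
strainer 0.74 317.0 198.0 4454 med [ 0.5755 -0.0173  0.0469] zmax 0.0663
  band 0.06 0.072 913 [ 0.5799 -0.0174  0.0247] [ 0.5799 -0.0174]
  band 0.04 0.051 1449 [ 0.5799 -0.0174  0.0306] [ 0.5799 -0.0176]
top desk z -0.0013806181879663648
green_coaster 0.65 px 346.0 244.0 n 162 med [ 0.4292 -0.023   0.0027] ztop 0.0057 bbox c [ 0.4304 -0.0242] [0.058 0.022] medBGR [107. 167. 140.]
blue_coaster 0.58 px 309.0 245.0 n 662 med [0.4202 0.0509 0.0026] ztop 0.0061 bbox c [0.4331 0.0618] [0.094 0.094] medBGR [174. 114.  96.]
blue_cup 0.66 px 305.0 239.0 n 750 med [0.436  0.0639 0.0106] ztop 0.0748 bbox c [0.4349 0.0599] [0.06  0.061] medBGR [172. 104.  78.]
scene desk z 5.053933262966215e-05
green_coaster 0.63 px 278.0 192.0 n 394 med [ 0.4653 -0.0752  0.0036] ztop 0.0073 bbox c [ 0.4485 -0.0611] [0.083 0.092] medBGR [ 63. 106.  87.]
blue_coaster 0.56 px 325.0 173.0 n 239 med [0.4653 0.0568 0.0037] ztop 0.0073 bbox c [0.4596 0.061 ] [0.044 0.081] medBGR [106.  66.  55.]
green_cup 0.69 px 275.0 175.0 n 895 med [ 0.4473 -0.0628  0.049 ] ztop 0.0752 bbox c [ 0.4108 -0.0574] [0.129 0.07 ] medBGR [52. 73. 66.]
blue_cup 0.79 px 322.0 163.0 n 371 med [0.4628 0.052  0.0379] ztop 0.0737 bbox c [0.5103 0.0175] [0.186 0.138] medBGR [68. 52. 50.]
strainer 0.89 px 322.0 212.0 n 703 med [ 0.5858 -0.0206  0.047 ] ztop 0.067 bbox c [ 0.5791 -0.0192] [0.07  0.062] medBGR [ 97. 100. 103.]
green_lid 0.86 px 191.0 167.0 n 435 med [ 0.2943 -0.2187  0.0113] ztop 0.0362 bbox c [ 0.2874 -0.2169] [0.068 0.063] medBGR [ 58. 101. 187.]
green_lid 0.79 px 213.0 198.0 n 474 med [ 0.4109 -0.2089  0.0109] ztop 0.0349 bbox c [ 0.4063 -0.2069] [0.064 0.063] medBGR [ 66. 108.  91.]
blue_lid 0.58 px 274.0 244.0 n 615 med [ 0.5895 -0.1421  0.0116] ztop 0.0343 bbox c [ 0.585  -0.1387] [0.064 0.067] medBGR [109.  73.  64.]
```

View pics/w5.png

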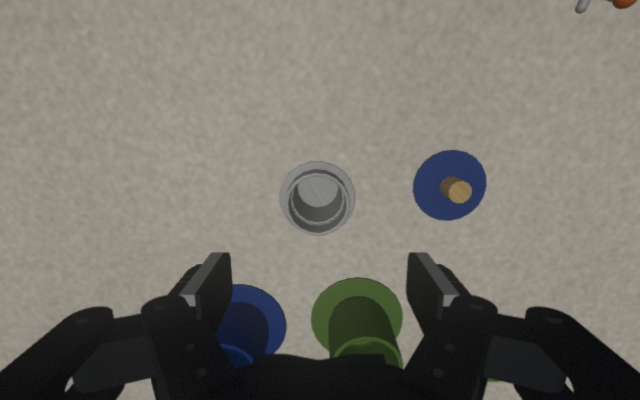

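The wrist view shows the strainer at (317,197) between the fingers. I'll measure how far the fingertips sit behind the TCP at this opening before gripping the collar.

Call:
move_arm(
  rows=[
    [-0.002,-0.002,0.03,0,0.06],
    [0,0,0.02,0,0.06],
    [0,0,0,0,0.06],
  ],
)

```text
time: 14.25
position: [0.58, -0.0199, 0.1198]
tool_rot: [0.0, 1.0, 0.0, -0.002]
wrist_force: [1.3, 0.1, 1.2]
width: 0.702
```

```bash
cat > tips.py <<'E'
from h import *
st=env.observe();p=env.get_image("wrist")
C=cloud(p,st); Rt=q2R(st["tool_rot"]); T=(C-st["position"])@Rt
print(np.round(st["position"],4),st["width"])
for s in (-1,1):
    m=(p["z_map"]>0)&(T[...,2]<.005)&(T[...,2]>-.06)&(np.abs(T[...,0])<.02)&(T[...,1]*s>0.003)&(T[...,1]*s<.06)
    P=T[m]; 
    if len(P): print(s,len(P),"tool z max",np.percentile(P[:,2],[50,90,98,99.5]).round(4),"y inner",np.percentile(P[:,1]*s,[1,5,50]).round(4),"x",np.percentile(P[:,0],[1,99]).round(4))
cv2.imwrite("pics/w6.png",p["pixels"])
E
python3 tips.py; python3 w.py w6b.png strainer 0.06,0.072 0.04,0.051
```

```text
[ 0.58   -0.0199  0.1198] 0.7024913089535327
-1 6715 tool z max [-0.0526 -0.02   -0.0097 -0.0064] y inner [0.031  0.0315 0.0422] x [-0.0114  0.0128]
1 6946 tool z max [-0.0529 -0.0204 -0.01   -0.0064] y inner [0.0279 0.0281 0.0395] x [-0.0115  0.0128]
[ 0.581  -0.0197  0.1214] [ 1.95344782e-05  9.99999126e-01  1.11299691e-04 -1.31699673e-03] 0.7018654384747751
strainer 0.92 318.0 214.0 6717 med [ 0.5742 -0.0175  0.047 ] zmax 0.0662
  band 0.06 0.072 1442 [ 0.5799 -0.0174  0.0248] [ 0.5798 -0.0175]
  band 0.04 0.051 2137 [ 0.5802 -0.0174  0.0305] [ 0.5799 -0.0175]
```

View pics/w6.png

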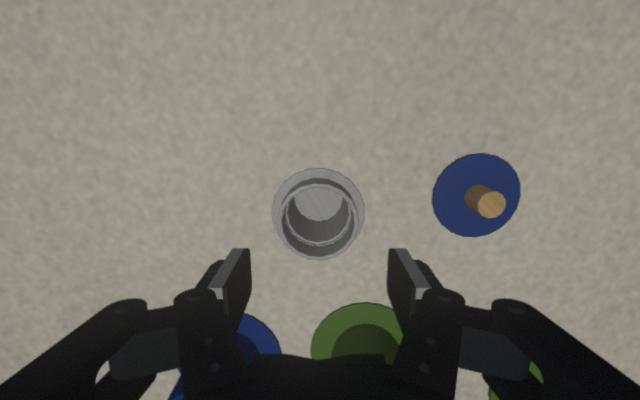

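Tips sit about 6 mm behind the TCP at 60 mm opening. I'll lower the TCP to about 0.0465 so the tips end just above the flange.

Call:
move_arm(
  rows=[
    [0,0,0.025,0,0.06],
    [0,-0.001,0.025,0,0.06],
    [0,0,0.016,0,0.06],
    [0,0,0.009,0,0.06],
    [0,0,0,0,0.06],
  ],
)

```text
time: 14.9
position: [0.582, -0.0187, 0.0472]
tool_rot: [0.0, 1.0, -0.0, -0.0]
wrist_force: [-0.1, -0.5, 0.2]
width: 0.698
```

Call:
move_arm(
  rows=[
    [0,0,0,0,0.05],
    [0,0,0,0,0.04],
    [0,0,0,0,0.04],
    [0,0,0,0,0.04],
    [0,0,0,0,0.04],
  ],
)

```text
time: 15.4
position: [0.5828, -0.0187, 0.0486]
tool_rot: [0.0, 1.0, -0.0, 0.001]
wrist_force: [-1.5, 0.5, 6.8]
width: 0.573
```

```bash
python3 tips.py; python3 w.py w7.png strainer 0.06,0.072 0.04,0.051
```

```text
[ 0.5828 -0.0187  0.0486] 0.5727525334022677
-1 10289 tool z max [-0.0486 -0.004   0.0024  0.0044] y inner [0.0123 0.0168 0.0339] x [-0.019   0.0194]
1 10346 tool z max [-0.0484 -0.0039  0.0024  0.0043] y inner [0.0089 0.0132 0.0305] x [-0.0192  0.0194]
[ 0.5828 -0.0186  0.0486] [4.92817946e-05 9.99999425e-01 3.87364788e-06 1.07078590e-03] 0.5722406076472335
strainer 0.55 319.0 267.0 13675 med [ 0.5708 -0.0171  0.0478] zmax 0.0663
  band 0.06 0.072 3495 [ 0.5804 -0.0169  0.0248] [ 0.5803 -0.0166]
  band 0.04 0.051 4039 [ 0.5851 -0.0172  0.0271] [ 0.5861 -0.0171]
```

View pics/w7.png

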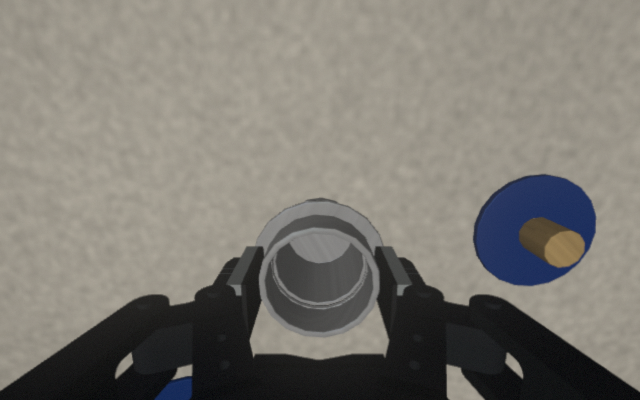

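Gripped on the collar (about 49 mm). The wrist view shows the pads on the collar at (245,280) and (395,280). Lifting and moving to above the green cup.

Call:
move_arm(
  rows=[
    [0,0,-0.008,0,0.04],
    [0,0,-0.03,0,0.04],
    [0,0,-0.04,0,0.04],
    [0,0,-0.032,0,0.04],
    [0,0,0,0,0.04],
  ],
)

```text
time: 16.05
position: [0.5847, -0.0182, 0.1626]
tool_rot: [-0.0, 1.0, 0.0, 0.004]
wrist_force: [0.8, 0.3, -1.1]
width: 0.57
```

Call:
move_arm(
  rows=[
    [-0.03,0.009,0,0,0.04],
    [-0.04,0.012,0,0,0.04],
    [-0.035,0.011,0,0,0.04],
    [-0.024,0.007,0,0,0.04],
    [-0.01,0.003,0,0,0.04],
  ],
)

```text
time: 16.55
position: [0.4401, -0.0616, 0.1571]
tool_rot: [0.0, 1.0, -0.001, -0.001]
wrist_force: [0.9, 0.5, -0.6]
width: 0.57
```

Call:
move_arm(
  rows=[
    [0,0,0,0,0.04],
    [0,0,0,0,0.04],
  ],
)

```text
time: 16.75
position: [0.4442, -0.0604, 0.1576]
tool_rot: [-0.0, 1.0, 0.0, 0.001]
wrist_force: [0.9, 0.0, -0.1]
width: 0.571
```

```bash
python3 w.py w8.png strainer 0.155,0.19; python3 - <<'E'
from h import *
st=env.observe();p=env.get_image("wrist");C=cloud(p,st)
for n in ["wrist","top","scene"]:
    if n!="wrist": p=env.get_image(n); st=None; C=cloud(p); cv2.imwrite(f"pics/{n}8.png",p["pixels"])
    P=C.reshape(-1,3); ok=(p["z_map"].ravel()>0)
    for nm,(x,y) in {"g":(.441,-.06),"b":(.433,.061)}.items():
        m=ok&(np.hypot(P[:,0]-x,P[:,1]-y)<.042)&(P[:,2]>.068)&(P[:,2]<.08)
        if m.sum()>10: 
            h=cv2.convexHull(P[m][:,:2].astype(np.float32)).reshape(-1,2); print(n,nm,m.sum(),circ(h,.031).round(4),circ(h).round(4))
E
```

```text
[ 0.4442 -0.0604  0.1576] [-1.04960216e-04  9.99999702e-01  1.43829684e-04  7.51836643e-04] 0.5710673564451192
strainer 0.81 319.0 267.0 13695 med [ 0.4324 -0.0589  0.1569] zmax 0.1754
  band 0.155 0.19 8498 [ 0.4453 -0.0586  0.0279] [ 0.4458 -0.0588]
wrist g 791 [ 0.4396 -0.0589] [ 0.4404 -0.0588  0.0304]
wrist b 2017 [0.4332 0.0621] [0.4332 0.062  0.0309]
top b 191 [0.4347 0.0606] [0.4346 0.0605 0.0304]
scene g 133 [ 0.4434 -0.0618] [ 0.4435 -0.0617  0.0308]
scene b 173 [0.4366 0.0591] [0.4366 0.0591 0.0314]
```

View pics/w8.png

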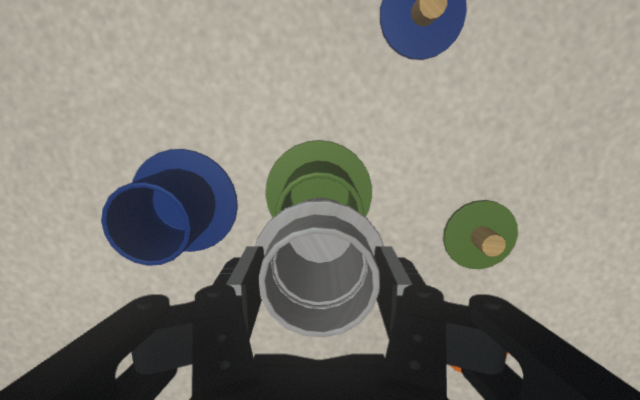

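View pics/scene8.png

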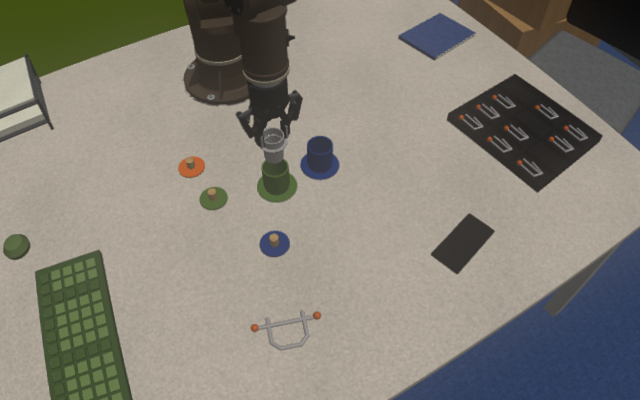

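The wrist view shows the strainer (320,280) in line with the green cup's rim (318,205) behind it. In the wrist frame they agree to 2 mm in x and 0.3 mm in y. The scene view shows it above the green cup. Lowering with force checks.

```bash
python3 -c "
from rig import env
s=env.observe();print(s['time'],s['position'],s['width'],s['wrist_force'])"
```

```text
17.0 [ 0.44363667 -0.06025032  0.15716995] 0.5759264898636721 [ 0.46218479 -0.28705078 -0.99522922]
```

Call:
move_arm(
  rows=[
    [-0.0015,0,0.015,0,0.04],
    [0,0,0.02,0,0.04],
    [0,0,0.015,0,0.04],
    [0,0,0.01,0,0.04],
    [0,0,0,0,0.04],
  ],
)

```text
time: 17.5
position: [0.4409, -0.0604, 0.0962]
tool_rot: [-0.0, 1.0, 0.0, -0.001]
wrist_force: [-0.4, 0.1, -1.0]
width: 0.57
```

Call:
move_arm(
  rows=[
    [0,0,0.009,0,0.04],
    [0,0,0.006,0,0.04],
    [0,0,0.002,0,0.04],
    [0,0,0,0,0.04],
  ],
)

```text
time: 17.9
position: [0.4413, -0.0607, 0.0802]
tool_rot: [0.0, 1.0, 0.0, -0.0]
wrist_force: [0.1, 0.4, -1.6]
width: 0.578
```

Call:
move_arm(
  rows=[
    [0,0,0.001,0,0.04],
    [0,0,0,0,0.04],
  ],
)

```text
time: 18.1
position: [0.4416, -0.0607, 0.0795]
tool_rot: [0.0, 1.0, 0.0, 0.0]
wrist_force: [-0.3, 0.0, -0.1]
width: 0.572
```

Call:
move_arm(
  rows=[
    [0,0,0.001,0,0.04],
    [0,0,0.001,0,0.04],
    [0,0,0,0,0.04],
  ],
)

```text
time: 18.4
position: [0.4417, -0.0606, 0.0776]
tool_rot: [0.0, 1.0, 0.0, 0.0]
wrist_force: [-1.8, -0.3, 4.8]
width: 0.571
```

Contact at the expected height (0.0776). Releasing.

Call:
move_arm(
  rows=[
    [0,0,0,0,0.052],
    [0,0,0,0,0.06],
    [0,0,0,0,0.068],
    [0,0,0,0,0.068],
  ],
)

```text
time: 18.8
position: [0.4414, -0.0607, 0.0773]
tool_rot: [0.0, 1.0, -0.0, -0.0]
wrist_force: [-0.1, -0.4, -0.2]
width: 0.8
```

Call:
move_arm(
  rows=[
    [0,0,-0.015,0,0.068],
    [0,0,-0.035,0,0.068],
    [0,0,-0.045,0,0.068],
    [-0.002,0,-0.03,0,0.06],
    [0,0,0,0,0.05],
  ],
)

```text
time: 19.3
position: [0.4417, -0.0607, 0.2061]
tool_rot: [0.001, 1.0, -0.0, 0.004]
wrist_force: [-0.2, 0.0, 0.2]
width: 0.588
```

```bash
python3 w.py w9.png strainer 0.088,0.1 0.07,0.08;  python3 - <<'E'
from h import *
for n in ["scene"]:
    p=env.get_image(n); cv2.imwrite(f"pics/{n}9.png",cv2.resize(p["pixels"][90:260,150:430],None,fx=2.8,fy=2.8,interpolation=cv2.INTER_CUBIC))
E
```

```text
[ 0.4417 -0.0607  0.2061] [ 5.29498938e-04  9.99993731e-01 -6.66992603e-05  3.50038004e-03] 0.5882919121486657
strainer 0.91 319.0 198.0 4158 med [ 0.4342 -0.0593  0.0759] zmax 0.0953
  band 0.088 0.1 901 [ 0.439  -0.0589  0.0247] [ 0.4389 -0.059 ]
  band 0.07 0.08 1321 [ 0.4388 -0.059   0.0303] [ 0.4391 -0.0591]
```

View pics/w9.png

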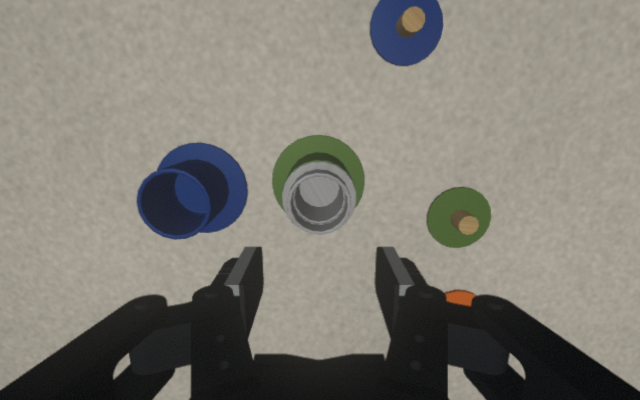

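View pics/scene9.png

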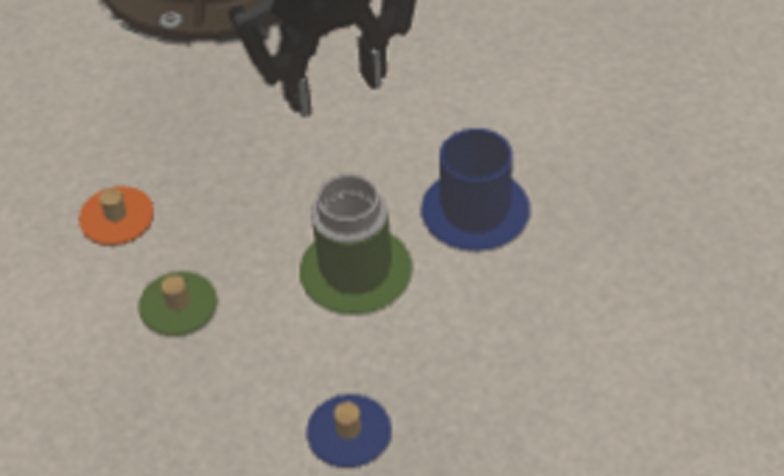

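The strainer hangs level: collar top at z=0.095, centred in the cup in both views. Next is the green lid at wrist-view (458,217), not the orange one.

Call:
move_arm(
  rows=[
    [-0.009,0.035,0,0,0.05],
    [-0.012,0.045,0,0,0.05],
    [-0.009,0.04,0.02,0,0.05],
    [-0.006,0.025,0.035,0,0.05],
    [0,0,0.02,0,0.05],
  ],
)

```text
time: 19.95
position: [0.4001, -0.209, 0.1239]
tool_rot: [-0.0, 1.0, -0.003, -0.002]
wrist_force: [-0.0, 0.9, -0.3]
width: 0.588
```

Call:
move_arm(
  rows=[
    [0,0,0,0,0.05],
    [0,0,0,0,0.045],
  ],
)

```text
time: 20.15
position: [0.403, -0.2049, 0.1266]
tool_rot: [-0.001, 1.0, 0.001, -0.001]
wrist_force: [0.4, -0.3, 0.6]
width: 0.528
```

```bash
python3 w.py w10.png green_lid 0.006,0.018 0.029,0.04; python3 tips.py
```

```text
[ 0.403  -0.2049  0.1266] [-7.15162666e-04  9.99999032e-01  5.05201687e-04 -1.08146019e-03] 0.5275830128472583
green_lid 0.77 331.0 326.0 3921 med [ 0.2923 -0.213   0.0109] zmax 0.0342
  band 0.006 0.018 3216 [ 0.286  -0.2141  0.0326] [ 0.2858 -0.214 ]
  band 0.029 0.04 461 [ 0.2859 -0.2141  0.0097] [ 0.2859 -0.2138]
green_lid 0.58 320.0 198.0 5379 med [ 0.4047 -0.204   0.0108] zmax 0.0342
  band 0.006 0.018 4636 [ 0.4017 -0.2044  0.0327] [ 0.4017 -0.2045]
  band 0.029 0.04 593 [ 0.4018 -0.2043  0.0098] [ 0.4018 -0.2044]
[ 0.4042 -0.2051  0.1279] 0.5263101643170193
-1 7966 tool z max [-0.0543 -0.0219 -0.0091 -0.005 ] y inner [0.024  0.0242 0.0401] x [-0.0116  0.0128]
1 7944 tool z max [-0.0542 -0.0219 -0.0091 -0.0049] y inner [0.0206 0.0207 0.0369] x [-0.0117  0.0128]
```

View pics/w10.png

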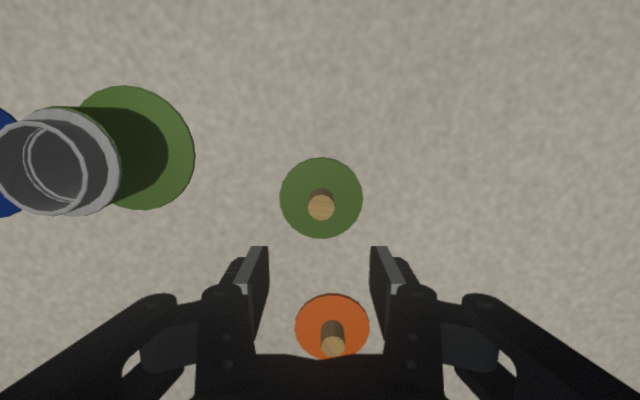

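The wrist view shows the green lid at (320,198), its knob at (320,207) centred between the fingers; the orange one sits at (332,325) below. Descending on the knob.

Call:
move_arm(
  rows=[
    [-0.002,0.001,0.03,0,0.045],
    [0,0,0.035,0,0.045],
    [0,0,0.025,0,0.045],
    [0,0,0.015,0,0.045],
    [0,0,0.005,0,0.045],
  ],
)

```text
time: 20.8
position: [0.4015, -0.2062, 0.0167]
tool_rot: [-0.0, 1.0, 0.001, -0.0]
wrist_force: [0.3, -0.4, -0.4]
width: 0.526
```

Call:
move_arm(
  rows=[
    [0,0,0.001,0,0.03],
    [0,0,0,0,0.02],
    [0,0,0,0,0.012],
    [0,0,0,0,0.012],
    [0,0,0,0,0.012],
  ],
)

```text
time: 21.3
position: [0.4023, -0.2069, 0.0173]
tool_rot: [0.0, 1.0, 0.0, 0.001]
wrist_force: [-1.3, 2.7, 8.6]
width: 0.215
```

```bash
python3 w.py w11.png green_lid 0.006,0.018 0.029,0.04; python3 tips.py
```

```text
[ 0.4023 -0.2069  0.0173] [3.71353190e-04 9.99999474e-01 6.38697208e-05 9.53671860e-04] 0.21454414498929586
green_lid 0.56 318.0 242.0 10176 med [ 0.4116 -0.2049  0.0108] zmax 0.0342
  band 0.006 0.018 7964 [ 0.4021 -0.205   0.0326] [ 0.4018 -0.2048]
  band 0.029 0.04 1771 [ 0.4063 -0.1993  0.0168] [ 0.4087 -0.2018]
[ 0.4022 -0.2068  0.0173] 0.21559877536362762
-1 8179 tool z max [-0.0509 -0.0159 -0.0049  0.0019] y inner [0.0035 0.0058 0.0277] x [-0.0111  0.0127]
1 7711 tool z max [-0.052  -0.0166 -0.0069  0.0005] y inner [0.0037 0.0063 0.0267] x [-0.0112  0.0127]
```

View pics/w11.png

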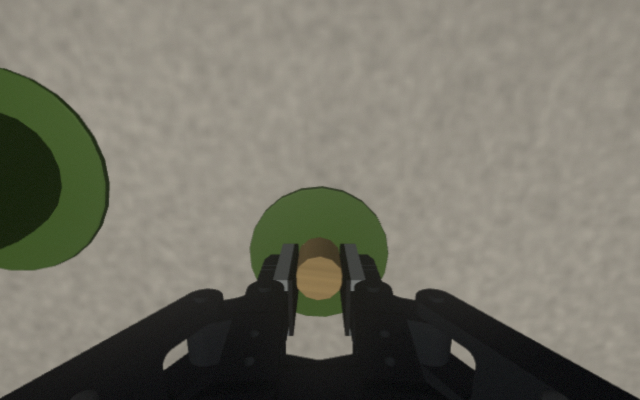

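The knob is gripped at (320,275), 18 mm reading, with the lid level. Lifting and moving over the strainer.

Call:
move_arm(
  rows=[
    [0,0,-0.01,0,0.012],
    [0,0,-0.035,0,0.012],
    [0,0,-0.045,0,0.012],
    [0,0,-0.035,0,0.012],
    [0,0,-0.008,0,0.012],
  ],
)

```text
time: 21.95
position: [0.4033, -0.2075, 0.1538]
tool_rot: [0.001, 1.0, -0.0, 0.003]
wrist_force: [0.8, -0.7, -1.2]
width: 0.215
```

Call:
move_arm(
  rows=[
    [0.008,-0.032,0,0,0.012],
    [0.01,-0.04,0,0,0.012],
    [0.01,-0.04,0,0,0.012],
    [0.006,-0.024,0,0,0.012],
    [0.003,-0.01,0,0,0.012],
  ],
)

```text
time: 22.45
position: [0.4385, -0.0581, 0.1495]
tool_rot: [-0.0, 1.0, 0.002, 0.0]
wrist_force: [-0.4, -1.1, -0.4]
width: 0.218
```

Call:
move_arm(
  rows=[
    [0,0,0,0,0.012],
    [0,0,0,0,0.012],
    [0,0,0,0,0.012],
  ],
)

```text
time: 22.75
position: [0.4379, -0.0623, 0.1491]
tool_rot: [0.0, 1.0, -0.001, -0.0]
wrist_force: [-0.9, -0.1, -0.5]
width: 0.211
```

```bash
cat > lidchk.py <<'E'
from h import *
import sys
st=env.observe();p=env.get_image("wrist");C=cloud(p,st); cv2.imwrite("pics/"+sys.argv[1],p["pixels"])
print(np.round(st["position"],4),st["width"],np.round(st["wrist_force"],1))
Rt=q2R(st["tool_rot"]); T=(C-st["position"])@Rt; ok=p["z_map"]>0
# disc top of lid in hand, tool z about +0.0065
m=ok&(np.abs(T[...,2]-.0065)<.004)&(np.hypot(T[...,0],T[...,1]+.002)<.042)
P=C[m]; h=cv2.convexHull(P[:,:2].astype(np.float32)).reshape(-1,2)
A=np.c_[P[:,:2]-P[:,:2].mean(0),np.ones(len(P))]; c=np.linalg.lstsq(A,P[:,2],rcond=None)[0]
print("disc",m.sum(),circ(h,.033).round(4),circ(h).round(4),"z",P[:,2].mean().round(4),"tilt",c[:2].round(3))
E
python3 lidchk.py w12.png; python3 - <<'E'
from h import *
p=env.get_image("scene"); cv2.imwrite("pics/scene12.png",cv2.resize(p["pixels"][90:260,150:430],None,fx=2.8,fy=2.8,interpolation=cv2.INTER_CUBIC))
E
```

```text
[ 0.4379 -0.0623  0.1491] 0.2114773644255293 [-0.9 -0.1 -0.5]
disc 7879 [ 0.4376 -0.0606] [ 0.4377 -0.0606  0.0327] z 0.1424 tilt [-0.006  0.001]
```

View pics/w12.png

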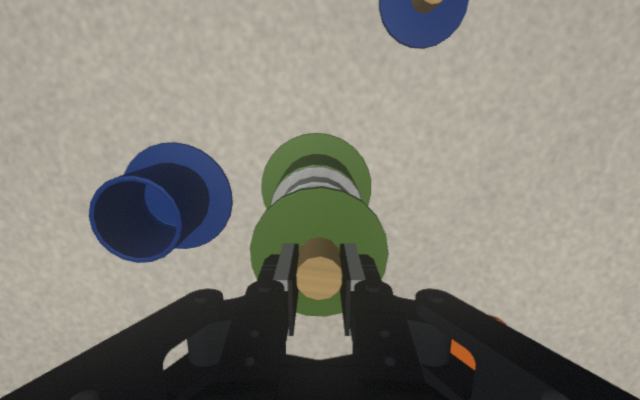

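View pics/scene12.png

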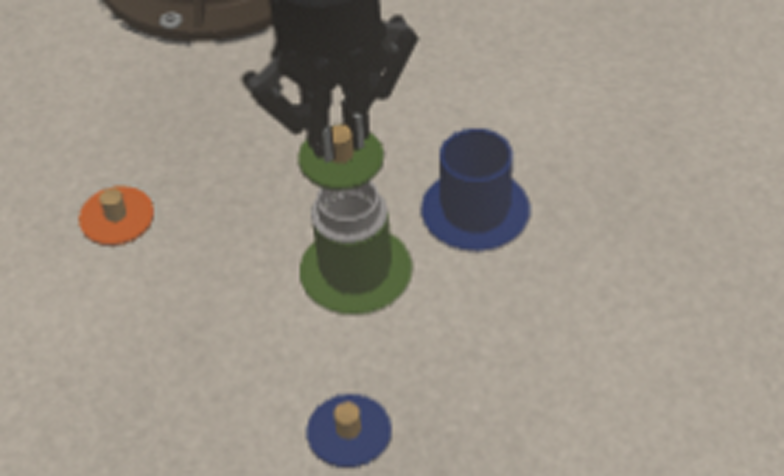

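The lid is level in hand (tilt 0.006), 1.4 mm and 1.6 mm from the strainer axis in the same (wrist) frame. Correcting and lowering.

Call:
move_arm(
  rows=[
    [0.0015,-0.0015,0.01,0,0.012],
    [0,0,0.015,0,0.012],
    [0,0,0.01,0,0.012],
    [0,0,0.005,0,0.012],
    [0,0,0,0,0.012],
  ],
)

```text
time: 23.35
position: [0.4393, -0.0592, 0.1085]
tool_rot: [-0.0, 1.0, 0.0, -0.001]
wrist_force: [0.3, -0.7, 0.0]
width: 0.218
```

Call:
move_arm(
  rows=[
    [0,0,0.001,0,0.012],
    [0,0,0.001,0,0.012],
    [0,0,0,0,0.012],
  ],
)

```text
time: 23.65
position: [0.4401, -0.0592, 0.1075]
tool_rot: [0.0, 1.0, 0.0, 0.0]
wrist_force: [0.4, -0.1, -1.0]
width: 0.213
```

Call:
move_arm(
  rows=[
    [0,0,0.001,0,0.012],
    [0,0,0.0005,0,0.012],
    [0,0,0,0,0.012],
  ],
)

```text
time: 23.95
position: [0.4402, -0.0592, 0.1063]
tool_rot: [0.0, 1.0, 0.0, 0.0]
wrist_force: [-1.2, -0.1, 6.3]
width: 0.215
```

Home at the computed height with 6 N contact. Releasing and checking.

Call:
move_arm(
  rows=[
    [0,0,0,0,0.024],
    [0,0,0,0,0.032],
    [0,0,0,0,0.04],
    [0,0,0,0,0.045],
  ],
)

```text
time: 24.35
position: [0.4399, -0.0592, 0.1058]
tool_rot: [0.0, 1.0, 0.0, -0.0]
wrist_force: [1.0, -0.2, -0.1]
width: 0.524
```

Call:
move_arm(
  rows=[
    [0,0,-0.015,0,0.045],
    [0,0,-0.035,0,0.045],
    [0,0,-0.04,0,0.045],
    [0.01,0.005,-0.01,0,0.045],
    [0,0,0,0,0.045],
  ],
)

```text
time: 24.85
position: [0.4519, -0.0647, 0.2076]
tool_rot: [0.0, 1.0, -0.0, 0.002]
wrist_force: [0.1, -0.1, -0.8]
width: 0.526
```

```bash
python3 w.py w13.png green_lid 0.093,0.106 0.118,0.13; python3 - <<'E'
from h import *
p=env.get_image("scene"); cv2.imwrite("pics/scene13.png",cv2.resize(p["pixels"][90:260,150:430],None,fx=2.8,fy=2.8,interpolation=cv2.INTER_CUBIC))
C=cloud(p)
P=C.reshape(-1,3)
m=(p["z_map"].ravel()>0)&(np.hypot(P[:,0]-.441,P[:,1]+.06)<.045)&(P[:,2]>.093)&(P[:,2]<.108); P=P[m]
A=np.c_[P[:,:2]-P[:,:2].mean(0),np.ones(len(P))]; print(len(P),P.mean(0).round(4),np.linalg.lstsq(A,P[:,2],rcond=None)[0].round(3))
E
```

```text
[ 0.4519 -0.0647  0.2076] [ 3.58761916e-04  9.99997204e-01 -4.18258056e-04  2.29948823e-03] 0.5259514948684443
green_lid 0.94 311.0 215.0 5508 med [ 0.4433 -0.0574  0.0998] zmax 0.1232
  band 0.093 0.106 4711 [ 0.4399 -0.0573  0.0327] [ 0.4398 -0.0571]
  band 0.118 0.13 611 [ 0.44   -0.0572  0.0097] [ 0.4399 -0.0572]
468 [ 0.4473 -0.0618  0.0998] [-0.007  0.004  0.1  ]
```

View pics/w13.png

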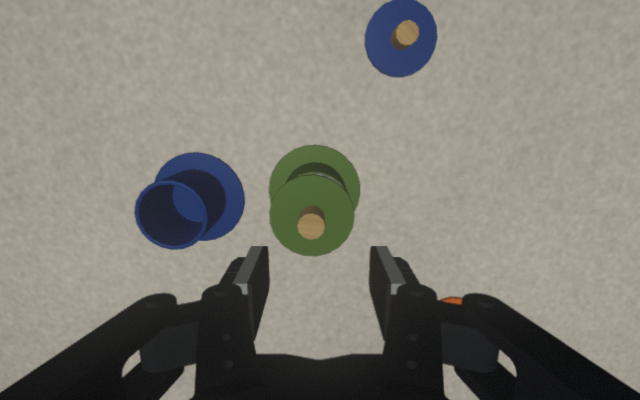

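View pics/scene13.png

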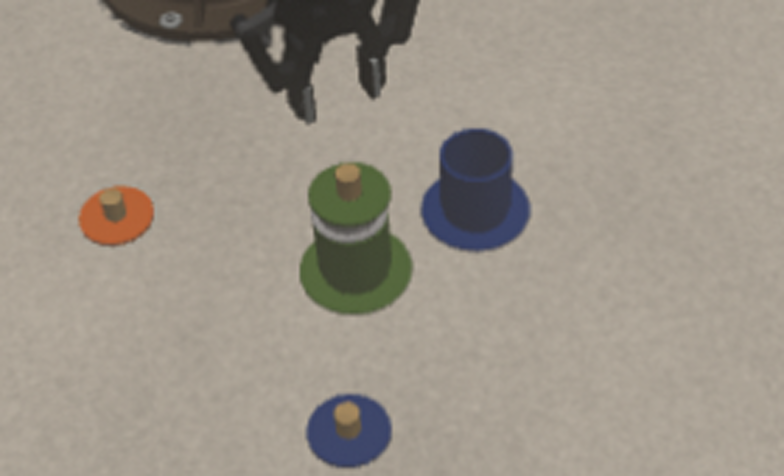

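The green lid lies level (slope 0.007, disc top at z=0.0998, expected 0.100) on the strainer. Next is the blue lid, wrist view (402,37).

Call:
move_arm(
  rows=[
    [0.03,0.017,0,0,0.045],
    [0.04,0.023,0,0,0.045],
    [0.035,0.02,0.02,0,0.045],
    [0.025,0.015,0.035,0,0.045],
    [0.002,0,0.02,0,0.045],
  ],
)

```text
time: 25.5
position: [0.5823, -0.1413, 0.1263]
tool_rot: [-0.0, 1.0, -0.001, -0.002]
wrist_force: [-0.6, -0.5, -1.6]
width: 0.522
```

Call:
move_arm(
  rows=[
    [0,0,0,0,0.045],
    [0,0,0,0,0.045],
    [0,0,0,0,0.045],
  ],
)

```text
time: 25.8
position: [0.582, -0.1386, 0.1319]
tool_rot: [0.0, 1.0, 0.0, 0.001]
wrist_force: [0.2, 0.9, -0.3]
width: 0.529
```

```bash
python3 w.py w14.png blue_lid 0.006,0.018 0.029,0.04
```

```text
[ 0.582  -0.1386  0.1319] [3.15894757e-05 9.99999758e-01 4.68081750e-04 5.14126258e-04] 0.5285206721791003
blue_lid 0.58 320.0 195.0 5076 med [ 0.5854 -0.1379  0.0108] zmax 0.0342
  band 0.006 0.018 4426 [ 0.5825 -0.1378  0.0325] [ 0.5823 -0.1378]
  band 0.029 0.04 567 [ 0.5826 -0.1378  0.0098] [ 0.5827 -0.1378]
```

View pics/w14.png

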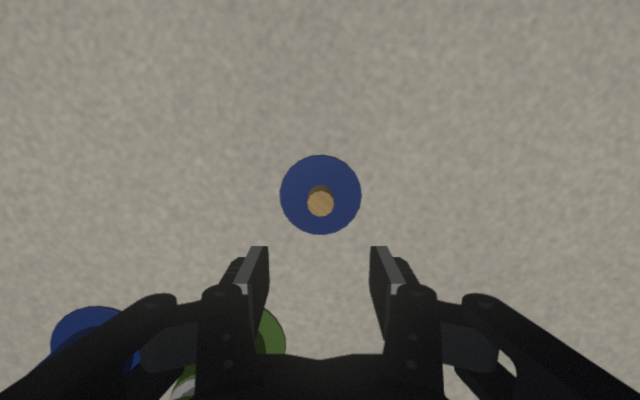

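The blue lid's knob is at (320,203), centred between the fingers. Descending.

Call:
move_arm(
  rows=[
    [0.0005,0.001,0.03,0,0.045],
    [0,0,0.035,0,0.045],
    [0,0,0.028,0,0.045],
    [0,0,0.016,0,0.045],
    [0,0,0.005,0,0.045],
  ],
)

```text
time: 26.4
position: [0.5816, -0.14, 0.016]
tool_rot: [-0.0, 1.0, 0.0, -0.001]
wrist_force: [0.6, 0.8, 0.7]
width: 0.526
```

Call:
move_arm(
  rows=[
    [0,0,0,0,0.03],
    [0,0,0,0,0.02],
    [0,0,0,0,0.012],
    [0,0,0,0,0.012],
    [0,0,0,0,0.012],
  ],
)

```text
time: 26.9
position: [0.5834, -0.1403, 0.0184]
tool_rot: [0.0, 1.0, 0.0, 0.001]
wrist_force: [-0.7, 0.2, 7.0]
width: 0.212
```

```bash
python3 lidchk.py w15.png
```

```text
[ 0.5834 -0.1403  0.0184] 0.2117469610485399 [-0.7  0.2  7. ]
disc 7754 [ 0.5828 -0.1385] [ 0.5829 -0.1385  0.0328] z 0.0106 tilt [-0.003  0.   ]
```

View pics/w15.png

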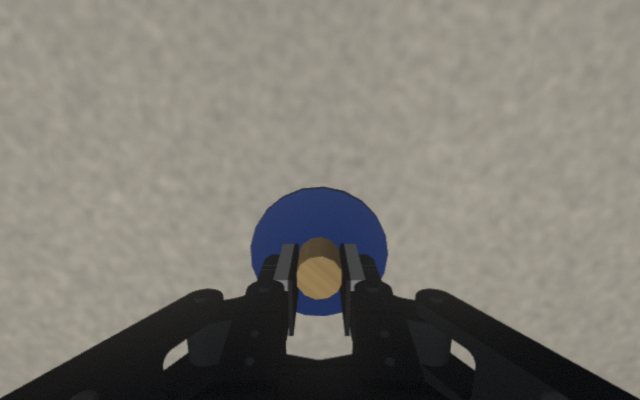

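Gripped and level. Lifting above the green lid's height, then over the blue cup.

Call:
move_arm(
  rows=[
    [0,0,-0.01,0,0.012],
    [0,0,-0.035,0,0.012],
    [0,0,-0.045,0,0.012],
    [0,0,-0.038,0,0.012],
    [0,0,-0.01,0,0.012],
  ],
)

```text
time: 27.45
position: [0.5848, -0.1404, 0.1604]
tool_rot: [0.001, 1.0, 0.0, 0.004]
wrist_force: [0.7, 0.2, -0.2]
width: 0.216
```

Call:
move_arm(
  rows=[
    [-0.018,-0.024,0,0,0.012],
    [-0.029,-0.039,0,0,0.012],
    [-0.03,-0.04,0,0,0.012],
    [-0.03,-0.04,0,0,0.012],
    [-0.025,-0.034,0,0,0.012],
  ],
)

```text
time: 27.95
position: [0.4482, 0.0385, 0.1549]
tool_rot: [0.0, 1.0, 0.0, -0.0]
wrist_force: [0.2, 1.0, -0.0]
width: 0.213
```

Call:
move_arm(
  rows=[
    [-0.0155,-0.0205,0,0,0.012],
    [-0.002,-0.003,0.01,0,0.012],
    [0,0,0.01,0,0.012],
    [0,0,0,0,0.012],
    [0,0,0,0,0.012],
  ],
)

```text
time: 28.45
position: [0.4332, 0.0592, 0.1343]
tool_rot: [0.0, 1.0, -0.001, -0.001]
wrist_force: [1.1, 0.6, 0.3]
width: 0.217
```

```bash
python3 lidchk.py w16.png; python3 - <<'E'
from h import *
st=env.observe();p=env.get_image("wrist");C=cloud(p,st);P=C.reshape(-1,3)
m=(p["z_map"].ravel()>0)&(np.hypot(P[:,0]-.434,P[:,1]-.061)<.042)&(P[:,2]>.068)&(P[:,2]<.08)
if m.sum()>10:
    h=cv2.convexHull(P[m][:,:2].astype(np.float32)).reshape(-1,2); print("blue cup rim wrist",m.sum(),circ(h,.031).round(4),circ(h).round(4))
p=env.get_image("scene"); cv2.imwrite("pics/scene16.png",cv2.resize(p["pixels"][90:260,150:430],None,fx=2.8,fy=2.8,interpolation=cv2.INTER_CUBIC))
E
```

```text
[0.4332 0.0592 0.1343] 0.21660420047109838 [1.1 0.6 0.3]
disc 7773 [0.4326 0.061 ] [0.4327 0.061  0.0327] z 0.1266 tilt [-0.006  0.   ]
blue cup rim wrist 740 [0.4328 0.0623] [0.4334 0.0624 0.0305]
```

View pics/w16.png

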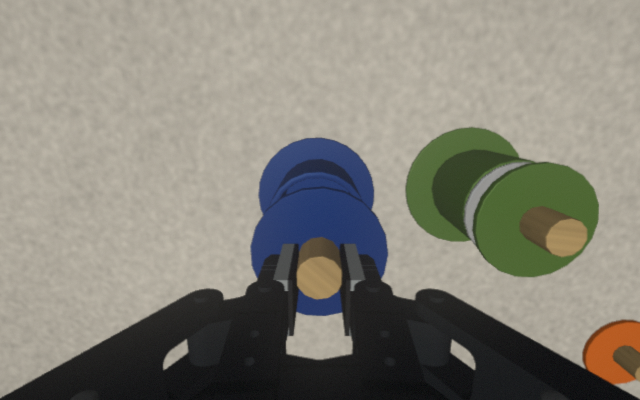

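View pics/scene16.png

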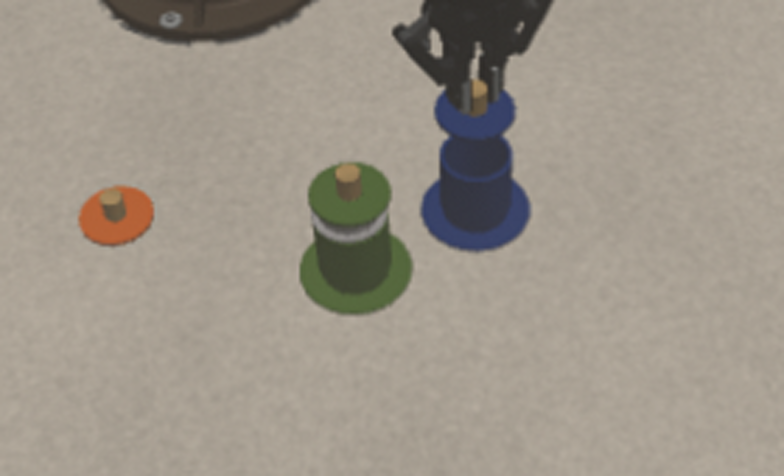

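The lid is level above the blue cup, off by 0.5 mm in x and 1.3 mm in y. Correcting and lowering.

Call:
move_arm(
  rows=[
    [0.0005,-0.001,0.012,0,0.012],
    [0,0,0.017,0,0.012],
    [0,0,0.01,0,0.012],
    [0,0,0.006,0,0.012],
    [0,0,0,0,0.012],
  ],
)

```text
time: 29.1
position: [0.4329, 0.0612, 0.089]
tool_rot: [0.0, 1.0, 0.0, -0.001]
wrist_force: [-0.1, -0.5, -0.3]
width: 0.219
```

Call:
move_arm(
  rows=[
    [0,0,0.001,0,0.012],
    [0,0,0.001,0,0.012],
    [0,0,0,0,0.012],
  ],
)

```text
time: 29.4
position: [0.4336, 0.0614, 0.0881]
tool_rot: [-0.0, 1.0, 0.0, 0.0]
wrist_force: [-0.4, -1.2, -0.6]
width: 0.215
```

Call:
move_arm(
  rows=[
    [0,0,0.001,0,0.012],
    [0,0,0.001,0,0.012],
    [0,0,0,0,0.012],
  ],
)

```text
time: 29.7
position: [0.4336, 0.0613, 0.0863]
tool_rot: [0.0, 1.0, 0.0, 0.0]
wrist_force: [-2.0, -0.7, 7.2]
width: 0.213
```

Contact at the computed height (0.0864). Releasing and backing off.

Call:
move_arm(
  rows=[
    [0,0,0,0,0.024],
    [0,0,0,0,0.032],
    [0,0,0,0,0.04],
    [0,0,0,0,0.045],
  ],
)

```text
time: 30.1
position: [0.4334, 0.0613, 0.0857]
tool_rot: [0.0, 1.0, 0.0, -0.0]
wrist_force: [0.5, 0.2, -0.9]
width: 0.529
```

Call:
move_arm(
  rows=[
    [0,0,-0.015,0,0.045],
    [0,0,-0.035,0,0.045],
    [0,0,-0.045,0,0.045],
    [0,0,-0.03,0,0.045],
    [0,0,0,0,0.045],
  ],
)

```text
time: 30.6
position: [0.4357, 0.062, 0.2146]
tool_rot: [-0.0, 1.0, -0.0, 0.004]
wrist_force: [1.0, 0.2, 0.1]
width: 0.525
```

```bash
cat > fin.py <<'E'
from h import *
st=env.observe(); print(st["time"],np.round(st["position"],4))
W=env.get_image("wrist")
for n in ["wrist","scene","top"]:
    s=st if n=="wrist" else None
    p=W if n=="wrist" else env.get_image(n)
    cv2.imwrite(f"pics/{n}17.png",p["pixels"] if n!="scene" else cv2.resize(p["pixels"][90:260,150:430],None,fx=2.8,fy=2.8,interpolation=cv2.INTER_CUBIC))
    P0=cloud(p,s).reshape(-1,3)
    for nm,x,y,zc,r in [("glid disc",.441,-.06,.1,.033),("gknob",.441,-.06,.123,.01),("flange",.441,-.06,.077,.031),("blid disc",.434,.061,.079,.033),("bknob",.434,.061,.102,.01),("gcup low",.441,-.06,.03,.031),("bcup low",.434,.061,.03,.031)]:
        m=(p["z_map"].ravel()>0)&(np.hypot(P0[:,0]-x,P0[:,1]-y)<r+.008)&(np.abs(P0[:,2]-zc)<(.004 if "low" not in nm else .02)); P=P0[m]
        if len(P)<30: continue
        A=np.c_[P[:,:2]-P[:,:2].mean(0),np.ones(len(P))]
        print(n,nm,len(P),"circ",circ(P[:,:2] if "low" in nm else cv2.convexHull(P[:,:2].astype(np.float32)).reshape(-1,2),r).round(4),"z",np.median(P[:,2]).round(4),"slope",np.linalg.lstsq(A,P[:,2],rcond=None)[0][:2].round(3))
E
python3 fin.py
```

```text
30.6 [0.4357 0.062  0.2146]
wrist glid disc 4639 circ [ 0.4397 -0.0572] z 0.0996 slope [-0.002 -0.002]
wrist gknob 629 circ [ 0.4397 -0.0572] z 0.1224 slope [-0.009 -0.039]
wrist flange 339 circ [ 0.4393 -0.0588] z 0.0761 slope [-0.015  0.017]
wrist blid disc 4024 circ [0.4329 0.0632] z 0.0786 slope [-0.002  0.002]
wrist bknob 499 circ [0.433  0.0631] z 0.1015 slope [-0.033 -0.004]
wrist gcup low 669 circ [ 0.4393 -0.0589] z 0.0339 slope [ 0.003 -0.023]
wrist bcup low 175 circ [0.4325 0.0626] z 0.0332 slope [ 0.67  -0.071]
scene glid disc 444 circ [ 0.443  -0.0597] z 0.0996 slope [-0.007 -0.001]
scene gknob 56 circ [ 0.4428 -0.0599] z 0.1226 slope [-0.043  0.026]
scene flange 135 circ [ 0.4439 -0.0619] z 0.0762 slope [-0.015 -0.002]
scene blid disc 380 circ [0.4359 0.061 ] z 0.0789 slope [0.002 0.007]
scene bknob 44 circ [0.4371 0.0598] z 0.1019 slope [ 0.003 -0.053]
scene gcup low 272 circ [ 0.4419 -0.061 ] z 0.032 slope [-0.011  0.001]
scene bcup low 264 circ [0.4352 0.0605] z 0.0315 slope [-0.039  0.034]
top glid disc 770 circ [ 0.4411 -0.0596] z 0.0986 slope [ 0.001 -0.004]
top gknob 79 circ [ 0.441  -0.0591] z 0.1217 slope [0.034 0.013]
```

View pics/wrist17.png

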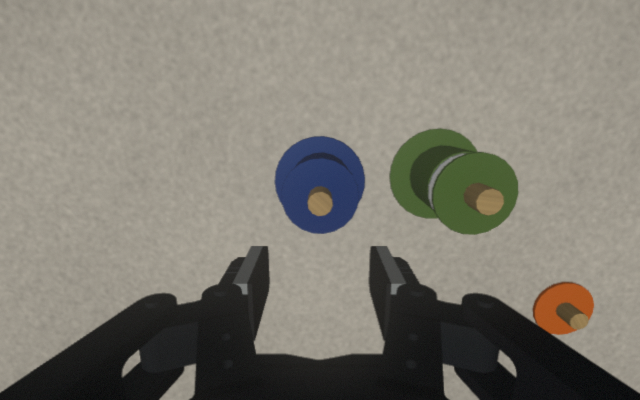

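View pics/scene17.png

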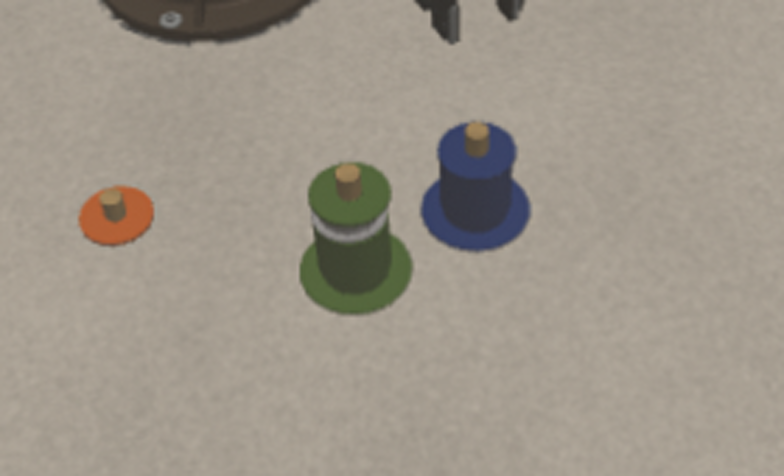

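Both lids are level and home: green disc top at 0.0996 (expected 0.100), blue at 0.0787 (expected 0.079). The arm is clear. I'll let it settle and hand in.

Call:
move_arm(
  rows=[
    [0,0,0,0,0.045],
    [0,0,0,0,0.045],
    [0,0,0,0,0.045],
    [0,0,0,0,0.045],
  ],
)

```text
time: 31.15
position: [0.4332, 0.0613, 0.2104]
tool_rot: [0.0, 1.0, 0.0, -0.0]
wrist_force: [0.1, -0.3, -0.1]
width: 0.522
```

```bash
python3 -c "
from rig import env
print(env.observe()['joint_velocities'].round(4)); print(env.sign_off())"
```

```text
[-0.0016 -0.0028  0.0007 -0.0037 -0.0024  0.0011  0.001 ]
the job is handed in; nothing more can be done
None
```

The tea things are laid out and the job is handed in, at 31 s of the 136 s allowed. I placed the green cup, then the blue cup, hung the strainer in the green cup, and put on the green lid and then the blue lid. The orange look-alike lid was left alone.

**Last checks:**
- **Lids:** both are home and level. The green disc top is at z ≈ 0.0996 m (0.100 expected), the blue at ≈ 0.0787 m (0.079 expected). The fitted slopes are below 0.01.
- **Centring:** the green lid is about 2 mm off the strainer axis, and the blue lid about 1 mm off the blue cup's. The strainer and green cup are within about 1–2 mm of each other. Both cups are within about 3 mm of their coaster centres.
- **Robot:** the gripper was open and about 13 cm above the blue lid when I handed in.

**Disagreements and gaps:**
- The cameras disagree with each other by 2–4 mm, so I aligned each fit within the wrist camera's own view.
- The last top view gave no fit for the blue cup, and few points on it were visible to the wrist camera. I relied on the wrist and scene views for the blue lid.
- Setting down the blue cup pressed with about 30 N before I eased off.
- I did not measure the phone or the wire puzzle again at the end, but the arm never went near them.

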